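Stand the paint marker in the organiser and snap its cap on

ROBOT

A 6-joint arm with a two-finger parallel gripper is mounted at the origin on the work surface. World frame = base frame: x ahead of the robot, y to its left, z up, the work surface at z = 0. Lengths are in mm, angles in rad, forces in N, time in s.
With the tool pointing down it reaches from about 325 to 775 mm from the base axis. Payload 5.5 kg.
Tool frame: the origin (TCP) lies at the centre of the arm's flange, where the gripper is bolted on; the fingertips stand 182 mm ahead of it and the grasp point (between the pads) lies 163 mm ahead of it; z points along the fingers, y is the line along which they close (so a half turn about z gives the same grasp; the last joint's range is limited). The gripper opens to 88 mm and grips with 3 to 60 N. Pads are 20 mm wide; open, the fingers measure 115 mm over their backs; the gripper's body (75 mm by 178 mm) begins 61 mm behind the grasp point.
Start: joints at [-1.256, 0.091, 1.231, -0, 1.82, -0.057], TCP at [217.977, -559.021, 404.631] pointing down, gripper open.
Joint ranges: [-2.87, 2.87], [-0.86, 2.18], [0.17, 2.46], [-1.51, 4.65], [0.06, 2.69], [-2.65, 2.65]. Speed limits (rad/s): [2.57, 2.57, 3.01, 3.14, 3.14, 3.14].

INTERFACE

Orientations are given as a unit quaternion [w, x, y, z].
In Python, from cell import state, capture, order gives the robot as it stands.
- The arm moves only by the tool jog_arm, never from a script. Its argument "plan" is a list of rows, each a list of 6 numbers: the shift along the tool's x, y, z as a fraction of full scale, then the turn, a rotation vector about the tool's x, y, z as a fraction of full scale. In form: [[dx, dy, dz, ax, ay, az], ...]. A call has 1 to 12 rows; each row is the pose to reach, as a shift and turn from the pose commanded when the call began, along the tool's axes at that moment, turning the shorter way round; what a row does not reach only later rows make up. Full scale, the value 1, is 0.25 m for a shift and pi rad for a turn. A row lasts 1/10 s, in which the tool goes at most 50 mm and 8.59 degrees, less where a joint would pass 70% of its speed; a pose out of reach is approached as far as the arm can. A call with a number of a shift or a turn outside -1 to 1 is refused whole. A call with a gripper value outside its range is refused whole. "jaw" is the opening, from 0 (shut) to 1 (fully open), set as the call begins (left out, the last holds). The fingers move at their own pace and stop on an object; "grip_force" is the grip in N (left out, the last holds). Time passes only in rows, so rows that repeat a pose let the fingers close. It gives the time, the measured TCP pose, the force, the opening and the grip force at its end, in the units of the state.
- state(): the state, without advancing time (a new reading comes with each control period).
- capture(name): name is "scene" or "top" or "wrist"; returns a dict with "pixels" (480x640x3 uint8, blue, green, red), "range_z" (480x640 float32, mm along the optical axis (not along the pixel's ray), 0 where there is no reading), "fx", "fy", "cx", "cy" (pixels), "origin" and "rotation" of the camera in the world. Camera axes: x right, y up, looking along -z (the intrinsics and any distortion apply to the point x, -y, -z); pixel columns grow to the right and rows downward; lengths in mm; the calibration is good to about 2 mm. A picture is of the moment at which its call begins.
- order.close_job(): hands the job in; it is judged then, once.
The state is a dict: "clock": time; "joint_pos": joint angles; "joint_vel": joint speeds; "joint_torque": joint torques, N m; "position": TCP position; "orientation": TCP orientation; "contact_force": force on the tool from outside, world axes, zero at the start; "ft_torque": the same for the moment, N m; "grip_width": opening from 0.0 (shut) to 1.0 (fully open); "grasp_force": force on a finger pad.
Only numpy, scipy, OpenCV 4.12 (cv2) and the standard library are available. Lean on these libraries where they do the work, as an engineer would, in place of code of your own. Each camera call takes 0.05 s, during which the arm holds its last target. There are 200 camera calls.

TASK

The paint marker has been left uncapped on the bench and will dry out: stand it upright, nib up and fully down, in the round socket of the organiser and let go of it, then fetch its cap and press it straight down onto the marker, on through the click, until cap and marker are both fully home. Finish while still holding the cap in the gripper and still pressing it firmly down. Leave the wrench, spirit level, clamp and bowl where they lie.

Things in the scene. Friction and masses are not known exactly. Their poses are not given: they have to be found in the camera images.
- marker: Uncapped paint marker, about 45 g, 142 mm long, lying on the bench (axis 10 mm up), nib roughly towards the robot. Origin: centre of its flat butt; own z runs from butt to nib. From the butt: white round barrel 20 mm across to 63 mm (2 mm chamfer at the butt), blue eight-sided grip 20 mm across flats to 108 mm, flat shoulder at 110 mm, then the neck and nib.
- marker_shoulder (a point): Centre of the marker's flat shoulder, 110 mm from the butt; z towards the nib. The mouth of a cap that is fully home rests here. Above it: white neck 12 mm across to 14 mm, taper to 6 mm across at 27 mm, blue nib 5 mm across to 32 mm. A springy snap bead, 17 mm across, swells from the neck, centred 3 mm above the shoulder.
- cap: Blue round cap, about 14 g, 22 mm outside diameter, 42 mm tall, closed top with a white dot; starts standing on the bench mouth down. Origin: centre of its mouth (open underside); z points to its closed top. Inside: a lip 2 mm high with a 14.4 mm opening at the mouth, above it a cavity 18 mm across to 39 mm.
- cap_top (a point): Centre of the cap's top, 42 mm above its mouth. Pressed down, its lip meets the bead with the mouth about 7 mm above the shoulder and takes 8 to 16 N to pass; at about 3 mm the push drops to nothing (the click) and the bead draws cap and marker together, which may lift the marker 2 to 3 mm off the socket floor. Pressed on, the marker goes back down and all stops dead.
- organiser: Translucent organiser fixed to the bench, 130 mm deep (x), 210 wide (y), 75 tall; origin: centre of its underside, front (own -x) to the robot. Left part (+y): open parts recess over a pull-out tray with a blue pull, 0 to 20 mm open. Right part (-y): a block with a flat top at 69 mm and in it one round marker socket with a raised black funnel collar, 36 mm across.
- socket_mouth (a point): Centre of the socket's mouth, level with the rim of its collar, 75 mm above the bench; z up. The collar narrows like a funnel from 31 mm inside at the rim to 22 mm at 69 mm; below that a round bore 22 mm in diameter down to the flat floor, 50 mm below the mouth.
- socket_floor (a point): Centre of the socket's flat floor, 25 mm above the bench, straight below socket_mouth; the butt of a marker that is fully down rests here.
- wrench: Steel socket wrench (ratchet), 240 mm long, 37 mm tall, lying along its own x; origin: under the middle of its length, on the bench. To be left alone.
- level: Red plastic spirit level, 230 mm long along its own y, 20 mm wide, 48 mm tall; origin: centre of its underside. To be left alone.
- clamp: Aluminium spring clamp with orange grips and pads lying flat, 150 mm long along its own x, 90 mm wide, 23 mm tall; origin: under its pivot, on the bench. To be left alone.
- bowl: Green ceramic bowl, 104 mm across, 42 mm tall, holding odd parts; origin: centre of its underside. To be left alone.
Things that resemble listed ones, but are neither listed nor needed, are in the scene too. Of the things that look like the marker, take the one that is farthest from the robot's base at the start.

How it is judged:
By the outcome, as a careful person would: the job done as asked, in the order asked, and still so for the second after the job is handed in, while the arm keeps its last pose, push and grip.
It also fails if it takes over 72 s, if anything falls off the work surface, if the arm or the gripper's body presses on something with over 40 N, if the wrist force passes 120 N, or if a joint passes its speed limit or range.

## Working session

There is one attempt and no reset: what is moved stays moved. The work goes in short steps, Python scripts to look and compute and a tool call to move; the robot and the scene stay as the last step left them, time stands still between calls to the robot, and variables do not carry over. Pictures are saved under pics/ and viewed, at most 13 in all, crops included, and the job is handed in when it is done.

Besides the shell and the picture viewer there is one more tool, called after "Emit:" as a command line: name --pt "numbers of a row" for each row, then --argument value for the rest. jog_arm: Moves the arm, as the interface text tells. Its arguments: {"type":"object","properties":{"plan":{"type":"array"},"jaw":{"type":"number"},"grip_force":{"type":"number"}},"required":["plan"]}

```bash
mkdir -p pics; ls
cat > h.py <<'E'
import numpy as np, cv2, pickle
from cell import state, capture, order
def grab(n,f):
    c=capture(n); cv2.imwrite(f'pics/{f}.png',c['pixels']); pickle.dump(c,open(f'{f}.pkl','wb')); return c
def load(f): return pickle.load(open(f'{f}.pkl','rb'))
def ray(c,u,v):
    d=np.array([(u-c['cx'])/c['fx'],-(v-c['cy'])/c['fy'],-1.]); return np.array(c['origin'],float),np.array(c['rotation']).reshape(3,3)@d
def onz(c,u,v,z):
    o,d=ray(c,u,v); return o+d*(z-o[2])/d[2]
def dep(c,u,v):
    o,d=ray(c,u,v); return o+d*c['range_z'][int(round(v)),int(round(u))]
def tri(c1,p1,c2,p2):
    (a,d),(b,e)=ray(c1,*p1),ray(c2,*p2); s=np.linalg.lstsq(np.c_[d,-e],b-a,rcond=None)[0]; P,Q=a+d*s[0],b+e*s[1]; return (P+Q)/2,np.linalg.norm(P-Q)
E
python3 - <<'E'
from h import *
s=state(); print(s)
for n in('top','scene','wrist'):
    c=grab(n,n+'0'); print(n,c.keys(),c['fx'],c['cx'],c['origin'],np.round(c['rotation'],3).tolist())
E
```

```text
pics
{'clock': 0.0, 'joint_pos': array([-1.25568280e+00,  9.18733369e-02,  1.23186555e+00, -1.13670592e-05,
        1.81980920e+00, -5.66779599e-02]), 'joint_vel': array([ 7.77226572e-04,  9.07441951e-05, -7.44019531e-04, -1.14498988e-03,
       -2.86714576e-03, -1.01387590e-03]), 'joint_torque': array([-1.46845246e-03, -4.46451044e+01, -4.06447506e+01,  6.97621470e-02,
        2.92604120e-02, -1.59703891e-04]), 'position': array([ 217.99846203, -559.05993597,  403.50935402]), 'orientation': array([-9.68859385e-04,  9.82770875e-01,  1.84825460e-01, -1.31451261e-04]), 'contact_force': array([-0.44098022, -0.73857052, -0.08254381]), 'ft_torque': array([-0.02361679,  0.01562103,  0.02896273]), 'grasp_force': 0.0, 'grip_width': 1.0046619747248229}
top dict_keys(['pixels', 'range_z', 'fx', 'fy', 'cx', 'cy', 'origin', 'rotation']) 454.3609733832924 316.57896690584226 [518.84133692 -18.20069257 964.55911634] [-0.701, -0.018, 0.026, 0.712]
scene dict_keys(['pixels', 'range_z', 'fx', 'fy', 'cx', 'cy', 'origin', 'rotation']) 508.32808796214863 322.1274428501791 [1383.57484753  -59.13535594  700.79589191] [0.641, 0.315, 0.305, 0.63]
wrist dict_keys(['pixels', 'range_z', 'fx', 'fy', 'cx', 'cy', 'origin', 'rotation']) 331.0343546788847 322.23622480812634 [ 280.97844754 -533.37453321  383.8222165 ] [0.819, -0.103, 0.071, -0.56]
```

```bash
sed -i "s/np.array(c\['rotation'\]).reshape(3,3)@d/Rotation.from_quat(c['rotation'],scalar_first=True).as_matrix()@d/; 1a from scipy.spatial.transform import Rotation" h.py; python3 -c "
from h import *
print(onz(load('top0'),320,240,0),dep(load('top0'),320,240),dep(load('scene0'),320,240))"
```

```text
[585.30972187 -37.80798142   0.        ] [585.35086963 -37.82011946  -0.59711759] [450.95172635 -40.96231527   1.65062883]
```

View pics/top0.png

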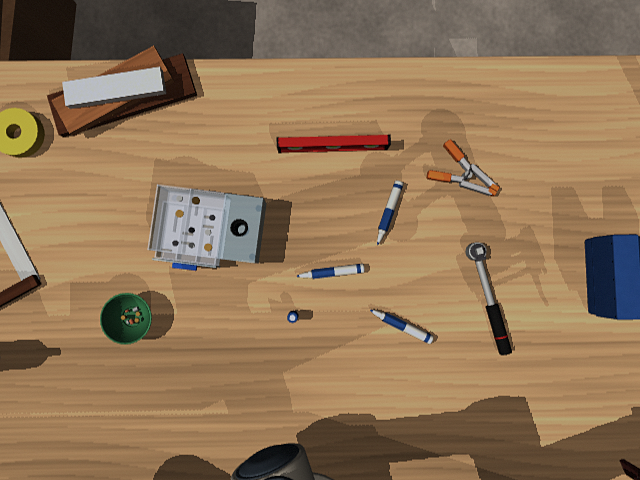

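View pics/scene0.png

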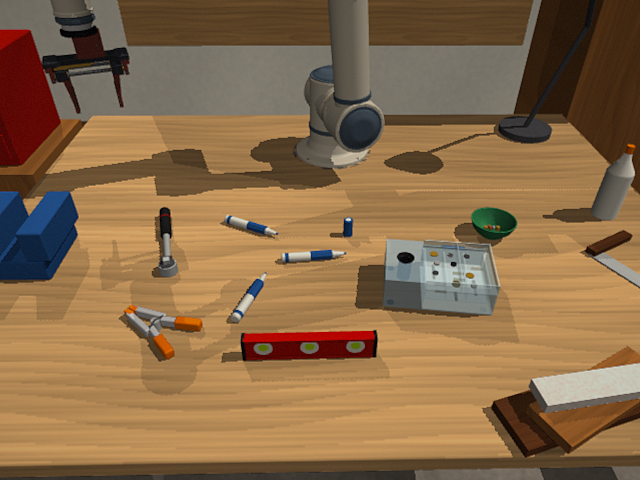

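The top view shows three marker-like pens: A (390,212), B (333,271) and C (404,326). A lies farthest from the base, which is at the bottom of the picture, and its nib at (378,243) points towards the robot, so A fits. The cap is at (292,317) and the socket collar at (239,227). In the scene view, A is at (250,297), the cap at (348,227) and the socket at (406,257).

Run:
```python
from h import *
T,S=load('top0'),load('scene0')
def blobs(c,lo,hi,amin,name):
    m=cv2.inRange(cv2.cvtColor(c['pixels'],cv2.COLOR_BGR2HSV),lo,hi)
    n,l,st,ce=cv2.connectedComponentsWithStats(m)
    for i in range(1,n):
        if amin<st[i,4]<1500: print(name,st[i].tolist(),ce[i].round(1), dep(c,*ce[i]).round(1), end='')
        else: continue
        v,u=np.nonzero(l==i); print(' ang',np.round(cv2.fitLine(np.c_[u,v].astype(np.float32),cv2.DIST_L2,0,.01,.01).ravel()[:2],3))
blobs(T,(100,100,60),(130,255,255),15,'Tblue'); blobs(S,(100,100,60),(130,255,255),15,'Sblue')
a=cv2.resize(T['pixels'][165:265,350:430],None,fx=5,fy=5,interpolation=cv2.INTER_CUBIC)
b=cv2.resize(S['pixels'][260:335,220:280],None,fx=6.667,fy=6.667,interpolation=cv2.INTER_CUBIC)
cv2.imwrite('pics/crop1.png',np.hstack([a,b[:500,:400]]))
for p in((378,243),(333,271),(404,326)): print(p,np.hypot(*onz(T,*p,10)[:2]), onz(T,*p,10))
```

```text
Tblue [393, 184, 8, 5, 24] [396.8 185.5] [ 696.1 -200.5   21.5] ang [0.971 0.239]
Tblue [379, 208, 13, 22, 161] [385.  218.6] [ 627.1 -174.4   18.7] ang [ 0.334 -0.943]
Tblue [172, 263, 25, 7, 122] [183.8 266. ] [533.9 239.6  40.7] ang [0.995 0.102]
Tblue [357, 265, 4, 8, 29] [358.3 268.8] [ 522.9 -116.1   20.1] ang [0.108 0.994]
Tblue [312, 267, 23, 12, 190] [322.6 272.5] [516.2 -41.7  19.8] ang [ 0.994 -0.112]
Tblue [287, 312, 11, 11, 53] [292.1 316.8] [428.4  21.7  42.8] ang [0.88  0.476]
Tblue [383, 314, 24, 17, 178] [394.2 321.9] [ 412.  -188.1   19.3] ang [0.892 0.452]
Tblue [424, 334, 6, 8, 26] [426.8 338. ] [ 378.4 -254.3   21. ] ang [ 0.408 -0.913]
Sblue [344, 218, 9, 19, 88] [348.6 227.2] [437.4  24.7  27.2] ang [0.055 0.998]
Sblue [247, 222, 19, 12, 114] [255.8 226.4] [ 418.  -189.4   17.9] ang [0.959 0.283]
Sblue [311, 250, 21, 10, 169] [320.8 254.4] [525.5 -40.5  18.7] ang [ 0.996 -0.087]
Sblue [285, 253, 4, 8, 19] [286.5 256.8] [ 527.5 -114.5   14.6] ang [0.15  0.989]
Sblue [247, 279, 16, 19, 158] [255.5 287.3] [ 628.4 -172.8   18.3] ang [ 0.562 -0.827]
Sblue [234, 310, 9, 7, 24] [238.8 312.2] [ 695.2 -199.    15.9] ang [0.823 0.569]
(378, 243) 598.225426430948 [ 576.48689073 -159.80151953   10.        ]
(333, 271) 522.9490603045106 [519.037735  -63.8400291  10.       ]
(404, 326) 453.7516541581814 [ 402.24373872 -209.97747096   10.        ]
```

View pics/crop1.png

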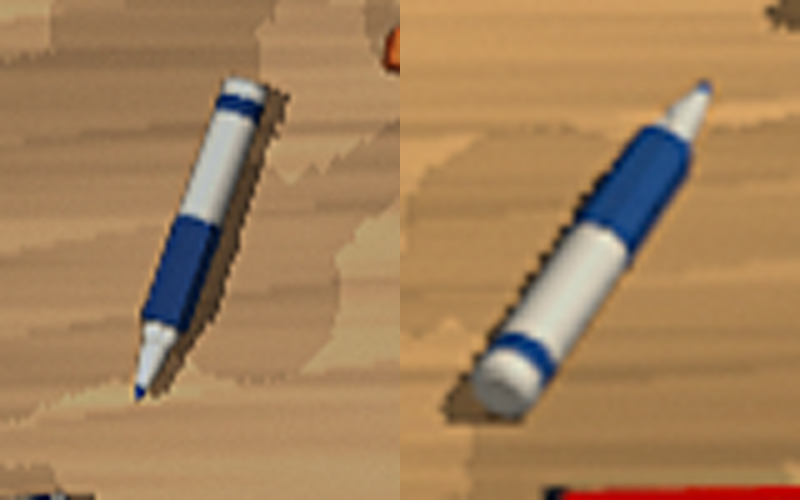

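The crop shows A uncapped, with its nib (about (378,243) in the top view) towards the robot and its butt away from it. It is the farthest of the three, so A is the marker. I'll set up a move planner and go to hover over it.

```bash
cat >> h.py <<'E'
import json
def qR(q): return Rotation.from_quat(q,scalar_first=True)
def cmd():
    try: d=json.load(open('cmd.json')); return np.array(d['p']),qR(d['q'])
    except FileNotFoundError: return np.array([217.977,-559.021,404.631]),qR([0,.98277,.18483,0])
def setcmd(row):
    p,R=cmd(); row=np.array(row,float); p=p+R.apply(row[:3]*250); R=R*Rotation.from_rotvec(row[3:]*np.pi)
    json.dump(dict(p=p.tolist(),q=R.as_quat(scalar_first=True).tolist()),open('cmd.json','w'))
    s=state(); e=(qR(s['orientation']).inv()*R).magnitude(); print('t',round(s['clock'],2),'meas-cmd',(s['position']-p).round(2),'rot err deg',round(np.degrees(e),2),'j',s['joint_pos'].round(3),'F',s['contact_force'].round(1),'grip',round(s['grip_width']*88,1))
def plan(p1,R1):
    p,R=cmd(); return np.r_[R.inv().apply(np.array(p1)-p)/250,(R.inv()*R1).as_rotvec()/np.pi].round(4).tolist()
def frame(x,z):
    z=np.array(z,float)/np.linalg.norm(z); x=np.array(x,float); x-=z*(x@z); x/=np.linalg.norm(x); return Rotation.from_matrix(np.c_[x,np.cross(z,x),z])
def pickpose(P,n,a,L):
    n=np.array([n[0],n[1],0.]);n/=np.linalg.norm(n); z=np.array([0,0,-np.cos(a)])-n*np.sin(a); return np.array(P)-L*z, frame(-n,z)
E
python3 - <<'E'
from h import *
p1,R1=pickpose([627.5,-173,130],[-119,40],np.radians(14),177)
p,R=cmd(); print('target',p1); print(plan(p1,R1)); print(plan((p+p1)/2,R1))
s=state(); c=load('wrist0'); 
Rt=qR(s['orientation']); print('cam in tool',Rt.inv().apply(c['origin']-s['position']).round(1),(Rt.inv()*qR(c['rotation'])).as_matrix().round(2).tolist())
E
```

```text
target [ 586.91145156 -159.35679044  301.74234355]
[1.9557, -0.9533, 0.4116, -0.0271, 0.0746, 0.2204]
[0.9778, -0.4767, 0.2058, -0.0271, 0.0746, 0.2204]
cam in tool [68. -1. 20.] [[0.0, 0.97, 0.25], [1.0, -0.0, -0.0], [0.0, 0.25, -0.97]]
```

Emit:
jog_arm --pt "0.97 -0.47 0.2 -0.027 0.075 0.22" --pt "0.97 -0.47 0.2 -0.027 0.075 0.22" --pt "0.97 -0.47 0.2 -0.027 0.075 0.22" --pt "0.97 -0.47 0.2 -0.027 0.075 0.22" --pt "0.97 -0.47 0.2 -0.027 0.075 0.22" --pt "0.97 -0.47 0.2 -0.027 0.075 0.22" --pt "0.97 -0.47 0.2 -0.027 0.075 0.22" --pt "0.97 -0.47 0.2 -0.027 0.075 0.22" --pt "0.97 -0.47 0.2 -0.027 0.075 0.22" --jaw 0.6

```text
clock: 1.05
position: [400.7, -362.3, 354.8]
orientation: [0.02, 0.98, -0.16, 0.121]
contact_force: [-0.2, -0.1, -0.5]
grip_width: 0.598
grasp_force: 0.0
```

Run:
```python
from h import *
setcmd([0.97,-0.47,0.2,-0.027,0.075,0.22])
p1,R1=pickpose([627.5,-173,130],[-119,40],np.radians(14),177); print(plan(p1,R1))
```

```text
t 1.05 meas-cmd [-0.56 -0.85  0.21] rot err deg 0.06 j [-0.835 -0.175  1.586  0.119  1.516  1.066] F [-0.2 -0.1 -0.5] grip 52.7
[0.383, -1.0022, 0.3145, -0.0002, -0.0003, 0.0004]
```

Emit:
jog_arm --pt "0.38 -1.0 0.31 0 0 0" --pt "0.38 -1.0 0.31 0 0 0" --pt "0.38 -1.0 0.31 0 0 0" --pt "0.38 -1.0 0.31 0 0 0" --pt "0.38 -1.0 0.31 0 0 0" --pt "0.38 -1.0 0.31 0 0 0" --pt "0.38 -1.0 0.31 0 0 0" --pt "0.38 -1.0 0.31 0 0 0" --pt "0.38 -1.0 0.31 0 0 0"

```text
clock: 1.95
position: [585.2, -161.3, 303.2]
orientation: [0.02, 0.979, -0.161, 0.121]
contact_force: [-0.8, 0.4, 0.5]
grip_width: 0.603
grasp_force: 0.0
```

Run:
```python
from h import *
setcmd([0.38,-1,0.31,0,0,0])
c=grab('wrist','w1')
```

```text
t 1.95 meas-cmd [-0.57 -1.77  0.53] rot err deg 0.13 j [-0.325  0.006  1.507 -0.     1.383  1.571] F [-0.8  0.4  0.5] grip 53.1
```

View pics/w1.png

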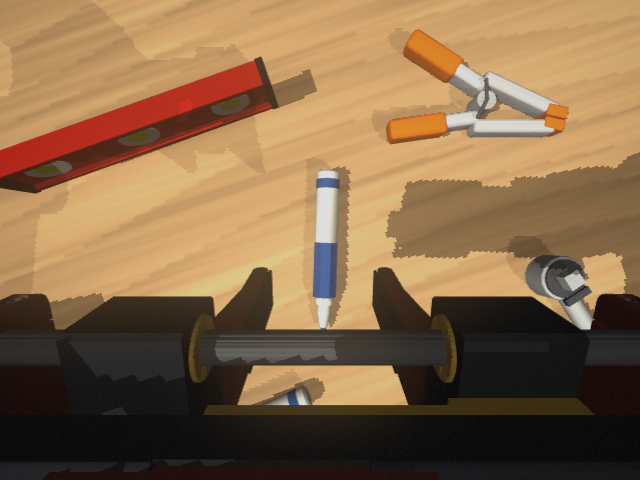

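The wrist view shows the marker nearly upright in the picture: butt at (328,172), blue grip at (325,270), nib at (323,327), centred between the fingers. The level and clamp are well clear.

Run:
```python
from h import *
W,T,S=load('w1'),load('top0'),load('scene0')
def comp(c,box,lo=(100,80,40),hi=(130,255,255),k=0):
    x0,y0,x1,y1=box; m=cv2.inRange(cv2.cvtColor(c['pixels'][y0:y1,x0:x1],cv2.COLOR_BGR2HSV),lo,hi)
    n,l,st,ce=cv2.connectedComponentsWithStats(m); i=1+np.argsort(-st[1:,4])[k]; r=cv2.minAreaRect(np.argwhere(l==i)[:,::-1].astype(np.float32)); return np.array(r[0])+[x0,y0], r[1]
gw,rw=comp(W,(300,230,350,310)),comp(W,(300,165,350,200))
gt,gs=comp(T,(370,200,400,240)),comp(S,(240,275,270,302))
rt=comp(T,(385,178,410,192)); rs=comp(S,(230,305,250,322))
print(gw,rw,gt,gs)
print('tri grip w-t',tri(W,gw[0],T,gt[0]),'w-s',tri(W,gw[0],S,gs[0]),'t-s',tri(T,gt[0],S,gs[0]))
print('tri ring w-t',tri(W,rw[0],T,rt[0]),'t-s',tri(T,rt[0],S,rs[0]))
G,Rg=onz(W,*gw[0],13),onz(W,*rw[0],13); print('plane',G,Rg, onz(T,*gt[0],13),np.linalg.norm(G-Rg))
for p in((325,242.5),(324.5,298),(328,171),(323,328.5)): print(p,onz(W,*p,12))
# cap and socket
ct=comp(T,(280,305,305,325)); cs=comp(S,(340,215,357,240)); print('cap',ct,cs,tri(T,ct[0],S,cs[0]))
for c,b in((T,(222,210,258,246)),(S,(392,245,420,270))):
    x0,y0,x1,y1=b; m=(c['pixels'][y0:y1,x0:x1].max(2)<50).astype(np.uint8)
    n,l,st,ce=cv2.connectedComponentsWithStats(m); i=1+np.argmax(st[1:,4]); print('dark',st[i],ce[i]+[x0,y0],onz(c,*(ce[i]+[x0,y0]),75))
```

```text
(array([323., 270.]), (20.0, 54.0)) (array([325., 182.]), (8.0, 16.0)) (array([386.05000114, 218.85000038]), (9.486830711364746, 21.819713592529297)) (array([255.25999928, 287.81999969]), (9.800000190734863, 19.400001525878906))
tri grip w-t (array([ 626.03437765, -175.22401382,   25.0251128 ]), np.float64(0.9402020579620255)) w-s (array([ 625.24755023, -174.15535386,   13.94822649]), np.float64(0.8415915273338042)) t-s (array([ 626.74200448, -175.29290869,   15.69324777]), np.float64(3.626406328025537))
tri ring w-t (array([ 693.43882395, -199.23441144,   34.91990803]), np.float64(0.38113963808323814)) t-s (array([ 696.49292692, -200.61073831,   17.150555  ]), np.float64(4.166150639993227))
plane [ 625.24085203 -174.54166004   13.        ] [ 697.06607818 -200.55395359   13.        ] [ 627.08149592 -177.58247677   13.        ] 76.3904609611015
(325, 242.5) [ 647.31045837 -183.81346784   12.        ]
(324.5, 298) [ 601.57841983 -167.9581736    12.        ]
(328, 171) [ 705.45488273 -206.14206993   12.        ]
(323, 328.5) [ 576.75355921 -158.22006978   12.        ]
cap (array([292.00000095, 317.00000095]), (9.838699340820312, 9.838699340820312)) (array([347.50761414, 226.89340019]), (8.122163772583008, 18.239242553710938)) (array([425.73600891,  22.94687112,  19.93642921]), np.float64(0.20456537620080828))
dark [  8   9  18  17 173] [238.12138728 226.98265896] [608.09725301 123.9723348   75.        ]
dark [  5   7  17  11 139] [405.24460432 257.28776978] [607.86002757 123.80138964  75.        ]
```

Run:
```python
from h import *
s=state(); p,R=cmd(); print(s['position']-p)
n=[-.9395,.343]
for z in (40,10.5): print(plan(*pickpose([625.5,-174.8,z],n,np.radians(14),176)))
```

```text
[-0.65919188 -1.797989    0.6616612 ]
[-0.0896, 0.003, 0.3564, -0.0022, -0.0003, 0.0084]
[-0.1183, 0.003, 0.4709, -0.0022, -0.0003, 0.0084]
```

Emit:
jog_arm --pt "-0.03 0.0 0.12 -0.002 0 0.008" --pt "-0.06 -0.004 0.24 -0.002 0 0.008" --pt "-0.09 -0.004 0.36 -0.002 0 0.008" --pt "-0.1 -0.004 0.4 -0.002 0 0.008" --pt "-0.11 -0.004 0.44 -0.002 0 0.008" --pt "-0.118 -0.004 0.47 -0.002 0 0.008" --pt "-0.118 -0.004 0.47 -0.002 0 0.008" --pt "-0.118 -0.004 0.47 -0.002 0 0.008" --pt "-0.118 -0.004 0.47 -0.002 0 0.008"

```text
clock: 2.9
position: [586.5, -158.6, 183.0]
orientation: [0.021, 0.977, -0.172, 0.122]
contact_force: [-0.8, -0.3, 0.1]
grip_width: 0.601
grasp_force: 0.0
```

Run:
```python
from h import *
setcmd([-0.118, -0.004, 0.47, -0.002, 0, 0.008])
s=state(); R=qR(s['orientation']).as_matrix(); print('tip',s['position']+182*R[:,2],'R',R.round(3).tolist())
```

```text
t 2.9 meas-cmd [ 0.46 -0.11  1.46] rot err deg 0.13 j [-0.318  0.079  1.65  -0.008  1.165  1.603] F [-0.8 -0.3  0.1] grip 52.9
tip [ 628.49775498 -173.80176327    6.5131232 ] R [[0.911, -0.342, 0.231], [-0.331, -0.94, -0.083], [0.245, -0.001, -0.969]]
```

Emit:
jog_arm --pt "-0.002 0 0.008 0 0 0" --pt "-0.002 0 0.008 0 0 0"

```text
clock: 3.1
position: [586.1, -158.5, 179.6]
orientation: [0.021, 0.977, -0.172, 0.121]
contact_force: [-0.3, 0.5, -0.1]
grip_width: 0.601
grasp_force: 0.0
```

Emit:
jog_arm --pt "0 0 0 0 0 0" --pt "0 0 0 0 0 0" --pt "0 0 0 0 0 0" --pt "0 0 0 0 0 0" --pt "0 0 0 0 0 0" --pt "0 0 0 0 0 0" --pt "0 0 0 0 0 0" --pt "0 0 0 0 0 0" --jaw 0 --grip_force 30

```text
clock: 3.9
position: [586.1, -158.6, 179.5]
orientation: [0.021, 0.977, -0.172, 0.121]
contact_force: [-0.0, -0.4, 0.6]
grip_width: 0.227
grasp_force: 30.1
```

Run:
```python
from h import *
setcmd([-0.002, 0, 0.008, 0,0,0])
s=state(); R=qR(s['orientation']).as_matrix(); print('tip',s['position']+182*R[:,2],s['grasp_force'])
# kinematics fit from logged joint/pos
J=[[-1.256,.091,1.231,0,1.82],[-.325,.006,1.507,0,1.383],[-.318,.079,1.65,0,1.165]]
P=[[217.98,-559.02,404.6],[585.2,-161.3,303.3],[586.5,-158.6,183.0]]
A=[];b=[]
for (j1,a,c,_,e),p in zip(J,P):
    f=a+c; g=f+e
    A+=[[0,np.sin(a),np.sin(f),np.sin(g)],[1,np.cos(a),np.cos(f),np.cos(g)]]; b+=[np.hypot(p[0],p[1]),p[2]]
print(np.linalg.lstsq(np.array(A),np.array(b),rcond=None))
```

```text
t 3.9 meas-cmd [ 0.01 -0.03  0.03] rot err deg 0.01 j [-0.318  0.082  1.653 -0.008  1.162  1.603] F [-0.  -0.4  0.6] grip 20.0
tip [ 627.65905823 -173.62402236    2.92646164] 30.068568945134757
(array([ 74.46472841, 231.30659796, 592.89779838,  37.95390059]), array([204.03427742]), np.int32(4), array([2.98277973, 1.75381254, 0.15843224, 0.04545193]))
```

Marker is held (20.0 mm wide, 30 N). Lifting it, and logging joint data as I go to identify the kinematics for the reorientation.

```bash
python3 - <<'E'
from h import *
p,R=cmd()
print(plan(p+[0,0,100],R)); z=R.as_matrix()[:,2]
print(plan([520,-140,390],Rotation.from_euler('z',10,degrees=True)*R))
E
cat >> h.py <<'E'
def log():
    s=state(); open('log.txt','a').write(json.dumps([s['joint_pos'].tolist(),s['position'].tolist(),s['orientation'].tolist()])+'\n')
E
python3 -c "
from h import *
log()"
```

```text
[0.0972, -0.0002, -0.388, 0.0, 0.0, 0.0]
[-0.0609, 0.0202, -0.8835, 0.0135, -0.0, -0.0539]
```

Emit:
jog_arm --pt "0.03 0 -0.12 0 0 0" --pt "0.06 0 -0.24 0 0 0" --pt "0.097 0 -0.388 0 0 0" --pt "0.097 0 -0.388 0 0 0" --pt "0.097 0 -0.388 0 0 0" --pt "0.097 0 -0.388 0 0 0"

```text
clock: 4.5
position: [585.6, -158.4, 277.4]
orientation: [0.021, 0.978, -0.172, 0.119]
contact_force: [-0.5, 0.0, -1.0]
grip_width: 0.226
grasp_force: 30.0
```

```bash
python3 -c "
from h import *
setcmd([.097,0,-.388,0,0,0]); log()
p,R=cmd(); print(plan([500,-130,390],Rotation.from_euler('z',10,degrees=True)*R))"
```

```text
t 4.5 meas-cmd [-0.36  0.17 -1.98] rot err deg 0.17 j [-0.318  0.016  1.542 -0.007  1.341  1.602] F [-0.5  0.  -1. ] grip 19.9
[-0.2441, 0.01, -0.5171, 0.0135, -0.0, -0.0539]
```

Emit:
jog_arm --pt "-0.24 0 -0.52 0.06 0 -0.05" --pt "-0.24 0 -0.52 0.06 0 -0.05" --pt "-0.24 0 -0.52 0.06 0 -0.05" --pt "-0.24 0 -0.52 0.06 0 -0.05" --pt "-0.24 0 -0.52 0.06 0 -0.05" --pt "-0.24 0 -0.52 0.06 0 -0.05" --pt "-0.24 0 -0.52 0.06 0 -0.05"

```text
clock: 5.2
position: [502.1, -128.0, 387.9]
orientation: [-0.062, 0.986, -0.083, 0.132]
contact_force: [0.1, -0.3, -0.2]
grip_width: 0.221
grasp_force: 30.0
```

Run:
```python
from h import *
setcmd([-0.24, 0, -0.52, 0.06, 0, -0.05]); log()
D=[json.loads(l) for l in open('log.txt')]
D.append([[-1.2557,.0919,1.2319,0,1.8198,-.0567],[218,-559.06,403.5],[0,.98277,.18483,0]])
D.append([[-.325,.006,1.507,0,1.383,1.571],[585.2,-161.3,303.2],[.02,.979,-.161,.121]])
from scipy.optimize import least_squares
Rz=lambda q:Rotation.from_euler('z',q); Ry=lambda q:Rotation.from_euler('y',q)
def fk(k,j):
    r0,h,L1,e,L2,d6=k
    R=Rz(j[0]); p=np.array([0,0,h])+R.apply([r0,0,0]); R=R*Ry(j[1]); p=p+R.apply([0,0,L1]); R=R*Ry(j[2]); p=p+R.apply([e,0,L2])
    R=R*Rz(j[3])*Ry(j[4]); p=p+R.apply([0,0,d6]); R=R*Rz(j[5]+np.pi/2); return p,R
for d in D: print('ori err',np.degrees((qR(d[2]).inv()*fk([0]*6,d[0])[1]).magnitude()).round(2))
f=lambda k:np.concatenate([fk(k,d[0])[0]-d[1] for d in D]+[(k-[0,330,330,20,350,90])*.01])
s=least_squares(f,[0,330,330,20,350,90]); print(s.x.round(1),s.fun.round(1))
```

```text
t 5.2 meas-cmd [ 0.46 -0.12 -3.04] rot err deg 0.29 j [-0.378 -0.239  1.587  0.195  1.574  1.383] F [ 0.1 -0.3 -0.2] grip 19.4
ori err 0.0
ori err 0.0
ori err 0.0
ori err 0.12
ori err 0.05
[-32.1 293.9 456.  183.4 559.  305.2] [-16.1 -31.5   0.7  -7.2 -34.4  -0.2  -5.2  -5.8   1.5 -33.3  -7.6  -1.9
  -3.8 -34.6  -0.1  -0.3  -0.4   1.3   1.6   2.1   2.2]
```

```bash
cat > kin.py <<'E'
from h import *
from scipy.optimize import least_squares
Rz=lambda q:Rotation.from_euler('z',q); Ry=lambda q:Rotation.from_euler('y',q)
def fk(k,j):
    r0,h,L1,e,L2,d6,c,c2=k
    R=Rz(j[0]); p=np.array([0,0,h])+R.apply([r0,c,0]); R=R*Ry(j[1]); p=p+R.apply([0,0,L1]); R=R*Ry(j[2]); p=p+R.apply([e,0,L2])
    R=R*Rz(j[3])*Ry(j[4]); p=p+R.apply([c2,0,d6]); R=R*Rz(j[5]+np.pi/2); return p,R
def fit():
    D=[json.loads(l) for l in open('log.txt')]
    D.append([[-1.2557,.0919,1.2319,0,1.8198,-.0567],[218,-559.06,403.5],0])
    D.append([[-.325,.006,1.507,0,1.383,1.571],[585.2,-161.3,303.2],0])
    D.append([[-.835,-.175,1.586,.119,1.516,1.066],[400.7,-362.3,354.8],0])
    k0=np.array([0,330,350,0,350,90,34,0])
    f=lambda k:np.concatenate([fk(k,d[0])[0]-d[1] for d in D]+[(k-k0)*.004])
    s=least_squares(f,k0); return s.x,s.fun[:-8]
lo=np.array([-2.87,-.86,.17,-1.51,.06,-2.65]);hi=np.array([2.87,2.18,2.46,4.65,2.69,2.65])
def ik(k,p,R,q0):
    def f(q):
        P,Q=fk(k,q); return np.r_[(P-p)/100,(Q.inv()*R).as_rotvec()]
    s=least_squares(f,np.clip(q0,lo+.01,hi-.01),bounds=(lo,hi)); return s.x,np.abs(s.fun).max()
def placepose(P,psi,a,L):
    z=np.array([np.cos(psi)*np.cos(a),np.sin(psi)*np.cos(a),-np.sin(a)]); return np.array(P,float)-L*z, frame([0,0,-1],z)
E
python3 - <<'E'
from kin import *
k,e=fit(); print(k.round(1),np.abs(e).max().round(2))
a=np.radians(14)
for psi in range(-90,100,15):
    p,R=placepose([608,124,110],np.radians(psi),a,174.7)
    best=min((ik(k,p,R,[q1,.3,1.8,q4,.8,q6]) for q1 in(0,.3) for q4 in(-1,1.5,3) for q6 in(0,1.5,2.4)),key=lambda t:t[1])
    print(psi,best[0].round(2),round(best[1],3))
E
```

```text
[4.000e-01 1.575e+02 3.724e+02 9.690e+01 5.583e+02 1.673e+02 3.400e+01
 2.000e-01] 0.2
-90 [ 0.6   0.73  1.12 -1.13  2.05  0.46] 0.0
-75 [ 0.66  0.55  1.37 -1.19  1.84  0.45] 0.0
-60 [ 0.69  0.36  1.63 -1.28  1.62  0.44] 0.0
-45 [ 0.7   0.16  1.87 -1.39  1.39  0.43] 0.0
-30 [ 0.66 -0.07  2.1  -1.51  1.12  0.4 ] 0.003
-15 [ 0.54 -0.31  2.31  4.63  0.77  0.36] 0.0
0 [ 0.31 -0.53  2.46  4.4   0.32  0.41] 0.0
15 [ 0.03 -0.54  2.46  1.98  0.24  2.65] 0.123
30 [-0.23 -0.41  2.41  1.79  0.74  2.65] 0.071
45 [-0.38 -0.18  2.22  1.58  1.11  2.65] 0.055
60 [-0.43  0.04  2.    1.42  1.38  2.65] 0.042
75 [-0.42  0.25  1.76  1.29  1.61  2.65] 0.024
90 [-0.38  0.45  1.51  1.19  1.82  2.65] 0.009
```

Run:
```python
from kin import *
k,e=fit(); a=np.radians(14)
for psi in range(90,161,10):
    p,R=placepose([608,124,110],np.radians(psi),a,174.7)
    best=min((ik(k,p,R,[q1,.5,1.5,1.2,1.8,q6]) for q1 in(-.4,0,) for q6 in(1.5,2.4)),key=lambda t:t[1])
    print(psi,best[0].round(2),round(best[1],3),p.round(0),cmd()[1].inv().__mul__(R).magnitude())
T=load('top0')
for n,u,v in(('organiser right-front',265,262),('right-back',262,197),('left-front',150,262),('socket',239,227)): print(n,onz(T,u,v,70).round(0))
p,R=placepose([608,124,110],np.radians(120),a,174.7); q0=json.loads(open('log.txt').readlines()[-1])[0]
r,R0=cmd(); rv=(R0.inv()*R).as_rotvec()
for t in np.linspace(0,1,7):
    pt=r+(p+[0,0,200]-r)*t; q0,e=ik(k,pt,R0*Rotation.from_rotvec(rv*t),q0); print(round(t,2),q0.round(2),round(e,3))
```

```text
90 [-0.38  0.45  1.51  1.19  1.82  2.65] 0.009 [608. -46. 152.] 1.9436720853550162
100 [-0.34  0.57  1.34  1.14  1.95  2.65] 0.0 [637. -43. 152.] 1.8594861841905004
110 [-0.3   0.69  1.17  1.09  2.09  2.64] 0.0 [666. -35. 152.] 1.7842885855120314
120 [-0.25  0.81  1.    1.06  2.22  2.63] 0.0 [693. -23. 152.] 1.7193830707973456
130 [-0.2   0.92  0.82  1.03  2.35  2.62] 0.0 [717.  -6. 152.] 1.6660758315672681
140 [-0.14  1.04  0.64  1.    2.49  2.62] 0.0 [738.  15. 152.] 1.6255898337722452
150 [-0.08  1.16  0.45  0.99  2.63  2.61] 0.0 [755.  39. 152.] 1.5989592989509365
160 [-0.03  1.23  0.31  0.95  2.69  2.56] 0.06 [767.  66. 152.] 1.5869203392229911
organiser right-front [539.  72.  70.]
right-back [668.  77.  70.]
left-front [542. 297.  70.]
socket [609. 123.  70.]
0.0 [-0.38 -0.24  1.58  0.19  1.57  1.38] 0.0
0.17 [-0.34 -0.07  1.43  0.23  1.78  1.58] 0.0
0.33 [-0.31  0.1   1.29  0.32  1.98  1.78] 0.0
0.5 [-0.29  0.27  1.15  0.48  2.15  2.02] 0.0
0.67 [-0.28  0.41  1.02  0.7   2.28  2.3 ] 0.0
0.83 [-0.26  0.55  0.92  0.98  2.35  2.64] 0.0
1.0 [-0.25  0.62  0.86  1.12  2.32  2.65] 0.238
```

Joint 6 would end at its limit with this grip, and the camera would hang underneath. I'll lay the marker back where it was and re-grip it a half turn round.

Run:
```python
from kin import *
k,e=fit()
for a in(14,20):
  for psi in (0,20,40,60,75,90):
   for h in(0,130):
    p,R=placepose([608,124,110+h],np.radians(psi),np.radians(a),174.7); R=R*Rz(np.pi)
    best=min((ik(k,p,R,[q1,.3,1.8,q4,.8,q6]) for q1 in(-.3,.2) for q4 in(-1,1.5,3) for q6 in(0,-.6)),key=lambda t:t[1])
    print(a,psi,h,best[0].round(2),round(best[1],3))
L=[json.loads(l) for l in open('log.txt')]
up=np.array([585.96,-158.56,279.5]); R=qR(L[0][2]); print('to hover',plan(up,R)); 
json.dump(0,open('/dev/null','w'))
print('down dz in tool for -99mm', (R.inv().apply([0,0,-99])/250).round(4))
```

```text
14 0 0 [ 0.31 -0.52  2.46  4.32  0.32 -2.65] 0.016
14 0 130 [ 0.31 -0.76  2.34 -0.91  0.38  2.52] 0.0
14 20 0 [-0.09 -0.55  2.46  1.67  0.44 -0.23] 0.036
14 20 130 [-0.08 -0.79  2.36  1.03  0.49  0.49] 0.0
14 40 0 [-0.34 -0.28  2.28  1.56  0.99 -0.36] 0.0
14 40 130 [-0.34 -0.51  2.19  1.35  1.03  0.01] 0.0
14 60 0 [-0.43  0.04  2.    1.39  1.38 -0.44] 0.0
14 60 130 [-0.43 -0.16  1.92  1.35  1.43 -0.17] 0.0
14 75 0 [-0.42  0.25  1.76  1.28  1.61 -0.46] 0.0
14 75 130 [-0.42  0.08  1.69  1.3   1.67 -0.23] 0.0
14 90 0 [-0.38  0.45  1.51  1.19  1.82 -0.48] 0.0
14 90 130 [-0.38  0.29  1.45  1.25  1.89 -0.27] 0.0
20 0 0 [ 0.28 -0.59  2.41 -1.    0.27  2.65] 0.042
20 0 130 [ 0.3  -0.74  2.27 -0.63  0.49  2.25] 0.0
20 20 0 [-0.07 -0.6   2.43  1.29  0.4   0.15] 0.0
20 20 130 [-0.07 -0.77  2.29  0.78  0.57  0.73] 0.0
20 40 0 [-0.32 -0.33  2.25  1.38  0.95 -0.19] 0.0
20 40 130 [-0.32 -0.52  2.14  1.19  1.03  0.16] 0.0
20 60 0 [-0.4  -0.02  1.98  1.29  1.33 -0.34] 0.0
20 60 130 [-0.4  -0.19  1.89  1.24  1.42 -0.08] 0.0
20 75 0 [-0.4   0.2   1.75  1.2   1.57 -0.4 ] 0.0
20 75 130 [-0.4   0.04  1.67  1.2   1.65 -0.18] 0.0
20 90 0 [-0.37  0.39  1.51  1.11  1.78 -0.45] 0.0
20 90 130 [-0.37  0.26  1.43  1.16  1.87 -0.24] 0.0
to hover [0.2293, 0.1343, 0.5069, -0.06, 0.0, 0.05]
down dz in tool for -99mm [-9.620e-02  1.000e-04  3.841e-01]
```

Emit:
jog_arm --pt "0.229 0.134 0.507 -0.06 0 0.05" --pt "0.229 0.134 0.507 -0.06 0 0.05" --pt "0.229 0.134 0.507 -0.06 0 0.05" --pt "0.229 0.134 0.507 -0.06 0 0.05" --pt "0.229 0.134 0.507 -0.06 0 0.05" --pt "0.229 0.134 0.507 -0.06 0 0.05" --pt "0.229 0.134 0.507 -0.06 0 0.05"

```text
clock: 5.9
position: [585.8, -158.5, 282.2]
orientation: [0.021, 0.977, -0.172, 0.123]
contact_force: [-1.4, 0.7, -0.0]
grip_width: 0.22
grasp_force: 30.0
```

Run:
```python
from h import *
setcmd([0.229, 0.134, 0.507, -0.06, 0, 0.05]); print(plan([586.1,-158.5,180],qR(json.loads(open('log.txt').readline())[2])))
```

```text
t 5.9 meas-cmd [-0.11 -0.01  2.71] rot err deg 0.23 j [-0.318  0.012  1.539 -0.007  1.342  1.602] F [-1.4  0.7 -0. ] grip 19.4
[-0.0959, 0.0001, 0.3862, -0.0, 0.0, -0.0]
```

Emit:
jog_arm --pt "-0.03 0 0.12 0 0 0" --pt "-0.06 0 0.24 0 0 0" --pt "-0.08 0 0.32 0 0 0" --pt "-0.09 0 0.36 0 0 0" --pt "-0.096 0 0.386 0 0 0" --pt "-0.096 0 0.386 0 0 0" --pt "-0.096 0 0.386 0 0 0" --pt "-0.096 0 0.386 0 0 0"

```text
clock: 6.7
position: [586.6, -158.6, 181.8]
orientation: [0.021, 0.977, -0.172, 0.122]
contact_force: [0.7, -0.5, -0.0]
grip_width: 0.229
grasp_force: 30.0
```

Emit:
jog_arm --pt "0 0 0 0 0 0" --pt "0 0 0 0 0 0" --pt "0 0 0 0 0 0" --pt "0 0 0 0 0 0" --pt "0 0 0 0 0 0" --pt "0 0 -0.1 0 0 0" --pt "0 0 -0.3 0 0 0" --pt "0 0 -0.5 0 0 0" --pt "0 0 -0.5 0 0 0" --pt "0 0 -0.5 0 0 0" --jaw 0.6

```text
clock: 7.7
position: [557.6, -148.2, 303.6]
orientation: [0.021, 0.977, -0.172, 0.123]
contact_force: [-0.4, -0.8, -0.5]
grip_width: 0.602
grasp_force: 0.0
```

Run:
```python
from h import *
setcmd([-0.096, 0, 0.386, 0, 0, 0]); setcmd([0,0,-.5,0,0,0])
grab('wrist','w2')
T=grab('top','top2')
# target: half turn, a=16
p1,R1=pickpose([625.5,-174.8,110],[-.9395,.343],np.radians(16),176); R1=R1*Rotation.from_rotvec([0,0,np.pi])
p,R=cmd(); print(plan(p1,R1)); print('half',plan(p1,R*Rotation.from_rotvec([0,0,np.pi/2])))
cv2.imwrite('pics/chk2.png',np.hstack([cv2.resize(T['pixels'][160:270,330:430],(400,440),interpolation=cv2.INTER_CUBIC),cv2.resize(cv2.imread('pics/w2.png')[100:430,170:470],(400,440))]))
```

```text
t 7.7 meas-cmd [-28.43  10.3  123.52] rot err deg 0.24 j [-0.317 -0.077  1.587 -0.008  1.382  1.604] F [-0.4 -0.8 -0.5] grip 53.0
t 7.7 meas-cmd [ 0.13 -0.03  2.27] rot err deg 0.24 j [-0.317 -0.077  1.587 -0.008  1.382  1.604] F [-0.4 -0.8 -0.5] grip 53.0
[0.0735, 0.007, 0.1096, -0.0169, -0.0004, -0.9995]
half [0.0735, 0.007, 0.1096, -0.0, 0.0, 0.5]
```

View pics/chk2.png

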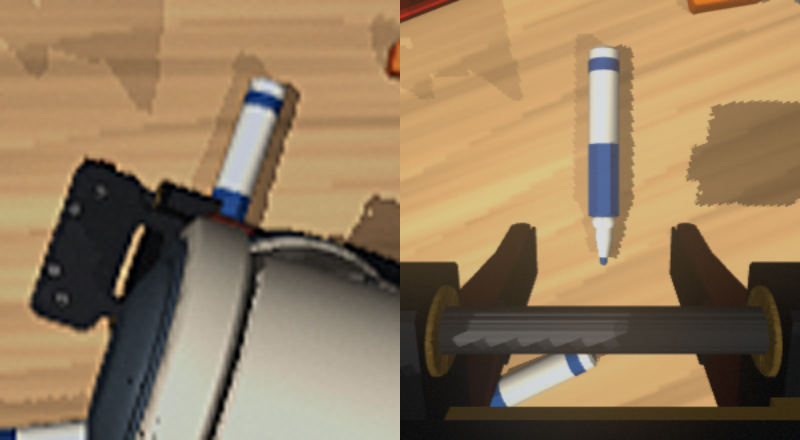

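The marker lies flat where it was, straight along the tool in the wrist crop (butt (603,50), nib (603,262)). Re-measuring, then the half turn.

Run:
```python
from h import *
W=load('w2'); S=grab('scene','scene2')
def comp(c,box,lo=(100,80,40),hi=(130,255,255)):
    x0,y0,x1,y1=box; m=cv2.inRange(cv2.cvtColor(c['pixels'][y0:y1,x0:x1],cv2.COLOR_BGR2HSV),lo,hi)
    n,l,st,ce=cv2.connectedComponentsWithStats(m); i=1+np.argmax(st[1:,4]); return ce[i]+[x0,y0],st[i]
g,r,gs=comp(W,(300,200,345,270)),comp(W,(300,130,345,170)),comp(S,(240,275,270,302))
print(g,r,gs, tri(W,g[0],S,gs[0]))
G,Q=onz(W,*g[0],15),onz(W,*r[0],15); d=G-Q; print(G,Q,np.linalg.norm(d),d/np.linalg.norm(d))
p1,R1=pickpose([*G[:2],80],d,np.radians(16),176); print(plan(p1,R1*Rotation.from_rotvec([0,0,np.pi])))
```

```text
(array([319.52988506, 234.68735632]), array([ 12,   8,  18,  55, 870], dtype=int32)) (array([320.29927007, 147.33576642]), array([ 12,  13,  17,  10, 137], dtype=int32)) (array([257.13855422, 288.07831325]), array([  8,   5,  17,  19, 166], dtype=int32)) (array([ 628.2035161 , -169.86366895,   15.93594377]), np.float64(0.5218091724117548))
[ 628.25588514 -170.11854618   15.        ] [ 698.94766586 -196.50377255   15.        ] 75.45533799433296 [-0.93686918  0.34968005  0.        ]
[0.0482, -0.0157, 0.227, -0.0169, -0.0013, -0.9973]
```

Run:
```python
from h import *
p1,R1=pickpose([627,-173.3,80],[-.938,.3465],np.radians(16),176); print(plan(p1,R1*Rotation.from_rotvec([0,0,np.pi])))
```

```text
[0.0478, -0.0013, 0.2269, -0.0169, -0.0009, -0.9983]
```

Emit:
jog_arm --pt "0 0 0 0 0 -0.04" --pt "0 0 0 0 0 -0.09" --pt "0 0 0 0 0 -0.14" --pt "0 0 0 0 0 -0.19" --pt "0 0 0 0 0 -0.24" --pt "0 0 0 0 0 -0.29" --pt "0 0 0 0 0 -0.34" --pt "0 0 0 0 0 -0.39" --pt "0 0 0 0 0 -0.44" --pt "0 0 0 0 0 -0.49" --pt "0 0 0 0 0 -0.53" --pt "0 0 0 0 0 -0.53"

```text
clock: 9.05
position: [557.4, -148.2, 298.6]
orientation: [0.102, 0.784, 0.609, 0.064]
contact_force: [-0.3, 0.4, -0.5]
grip_width: 0.6
grasp_force: 0.0
```

Run:
```python
from h import *
setcmd([0,0,0,0,0,-.53])
p1,R1=pickpose([627,-173.3,80],[-.938,.3465],np.radians(16),176); print(plan(p1,R1*Rotation.from_rotvec([0,0,np.pi])))
```

```text
t 9.05 meas-cmd [-0.1  -0.   -2.68] rot err deg 0.37 j [-0.317 -0.072  1.591 -0.008  1.382 -0.066] F [-0.3  0.4 -0.5] grip 52.8
[-0.0032, 0.0477, 0.2269, -0.0075, -0.0091, -0.4684]
```

Emit:
jog_arm --pt "0 0 0 0 0 -0.04" --pt "0 0 0 0 0 -0.09" --pt "0 0 0.0 0 0 -0.14" --pt "0 0 0.0 0 0 -0.19" --pt "0 0 0.0 0 0 -0.24" --pt "0 0 0 0 0 -0.29" --pt "0 0 0 0 0 -0.34" --pt "0 0.02 0.05 0 0 -0.39" --pt "-0.003 0.048 0.12 -0.0075 -0.009 -0.44" --pt "-0.003 0.048 0.18 -0.0075 -0.009 -0.468" --pt "-0.003 0.048 0.227 -0.0075 -0.009 -0.468" --pt "-0.003 0.048 0.227 -0.0075 -0.009 -0.468"

```text
clock: 10.25
position: [581.0, -156.3, 245.0]
orientation: [0.134, 0.177, 0.975, -0.023]
contact_force: [-1.0, -0.5, -0.4]
grip_width: 0.6
grasp_force: 0.0
```

Run:
```python
from h import *
setcmd([-0.003, 0.048, 0.227, -0.0075, -0.009, -0.468])
s=state(); R=qR(s['orientation']).as_matrix(); print('tip',s['position']+182*R[:,2])
p1,R1=pickpose([627,-173.3,10],[-.938,.3465],np.radians(16),176); print(plan(p1,R1*Rotation.from_rotvec([0,0,np.pi])))
```

```text
t 10.25 meas-cmd [-0.59  0.17 -4.18] rot err deg 0.46 j [-0.317  0.007  1.612 -0.011  1.251 -1.526] F [-1.  -0.5 -0.4] grip 52.8
tip [ 626.8515069  -173.23594096   69.67025163]
[0.0773, -0.0004, 0.269, 0.0001, -0.0001, -0.0004]
```

Emit:
jog_arm --pt "0.02 0 0.07 0 0 0" --pt "0.04 0 0.14 0 0 0" --pt "0.06 0 0.2 0 0 0" --pt "0.067 0 0.235 0 0 0" --pt "0.072 0 0.25 0 0 0" --pt "0.072 0 0.25 0 0 0" --pt "0.072 0 0.25 0 0 0" --pt "0.072 0 0.25 0 0 0"

```text
clock: 11.05
position: [581.9, -156.5, 185.3]
orientation: [0.138, 0.175, 0.975, -0.024]
contact_force: [-0.5, 0.5, -0.3]
grip_width: 0.603
grasp_force: 0.0
```

Run:
```python
from h import *
setcmd([.072,0,.25,0,0,0])
s=state(); R=qR(s['orientation']).as_matrix(); print('tip',s['position']+182*R[:,2])
```

```text
t 11.05 meas-cmd [ 0.35 -0.11  1.19] rot err deg 0.11 j [-0.316  0.051  1.677 -0.011  1.133 -1.529] F [-0.5  0.5 -0.3] grip 53.1
tip [ 629.19433788 -173.92289376   10.44429402]
```

Emit:
jog_arm --pt "0.005 0 0.018 0 0 0" --pt "0.005 0 0.018 0 0 0" --pt "0.005 0 0.018 0 0 0" --pt "0.005 0 0.018 0 0 0"

```text
clock: 11.45
position: [581.5, -156.4, 179.5]
orientation: [0.137, 0.175, 0.975, -0.024]
contact_force: [0.3, 0.2, 0.1]
grip_width: 0.599
grasp_force: 0.0
```

Emit:
jog_arm --pt "0 0 0 0 0 0" --pt "0 0 0 0 0 0" --pt "0 0 0 0 0 0" --pt "0 0 0 0 0 0" --pt "0 0 0 0 0 0" --pt "0 0 0 0 0 0" --pt "0 0 0 0 0 0" --jaw 0 --grip_force 35

```text
clock: 12.15
position: [581.5, -156.4, 179.5]
orientation: [0.137, 0.175, 0.975, -0.024]
contact_force: [0.0, -0.2, 1.1]
grip_width: 0.222
grasp_force: 35.0
```

Run:
```python
from kin import *
setcmd([.005,0,.018,0,0,0]); log()
s=state(); R=qR(s['orientation']); Rm=R.as_matrix(); tip=s['position']+182*Rm[:,2]; print('tip',tip, 'tilt',np.degrees(np.arccos(-Rm[2,2])))
L=182-(10-tip[2])/-Rm[2,2]; print('L',L, 'contact pt',s['position']+L*Rm[:,2])
a=np.arcsin(Rm[2,0]) ; print('a',np.degrees(a)); json.dump([L,a],open('grip.json','w'))
k,e=fit(); print(k.round(1),np.abs(e).max())
q=s['joint_pos']; p,Rc=cmd()
p1,R1=placepose([608,124,110+110],np.radians(60),a,L); R1=R1*Rz(np.pi)
ps=np.array([500,-100,400]); rv=(Rc.inv()*R1).as_rotvec(); print('rot',np.degrees(np.linalg.norm(rv)))
print('via',plan(p+[0,0,100],Rc),plan(ps,Rc))
for t in np.linspace(0,1,9):
    q,e=ik(k,ps+(p1-ps)*t,Rc*Rotation.from_rotvec(rv*t),q); n=(Rc*Rotation.from_rotvec(rv*t)).apply([1,0,0]); print(round(t,2),q.round(2),round(e,3),'nib',n.round(2))
```

```text
t 12.15 meas-cmd [ 0.01 -0.    0.02] rot err deg 0.0 j [-0.316  0.056  1.683 -0.011  1.124 -1.529] F [ 0.  -0.2  1.1] grip 19.5
tip [ 628.57545136 -173.73193963    4.50706666] tilt 15.985678647723034
L 176.2861138992006 contact pt [ 627.0988545  -173.18802843   10.        ]
a -15.985639345630167
[3.000e-01 1.574e+02 3.724e+02 9.690e+01 5.583e+02 1.673e+02 3.400e+01
 2.000e-01] 0.20589695284598974
rot 143.50765457393177
via [-0.1101, 0.0003, -0.3845, 0.0, 0.0, 0.0] [0.1265, 0.0987, -0.9538, 0.0, 0.0, 0.0]
0.0 [-0.26 -0.28  1.6  -0.03  1.54 -1.47] 0.0 nib [-0.9   0.33 -0.28]
0.12 [-0.31 -0.21  1.59  0.19  1.65 -1.34] 0.0 nib [-0.87  0.49 -0.08]
0.25 [-0.36 -0.16  1.61  0.41  1.72 -1.21] 0.0 nib [-0.8   0.58  0.15]
0.38 [-0.4  -0.1   1.64  0.65  1.75 -1.08] 0.0 nib [-0.7   0.6   0.39]
0.5 [-0.44 -0.05  1.7   0.88  1.76 -0.95] 0.0 nib [-0.58  0.54  0.61]
0.62 [-0.46  0.    1.77  1.11  1.75 -0.84] 0.0 nib [-0.45  0.42  0.79]
0.75 [-0.47  0.06  1.85  1.35  1.72 -0.75] 0.0 nib [-0.33  0.23  0.92]
0.88 [-0.46  0.12  1.93  1.6   1.69 -0.67] 0.0 nib [-0.22  0.    0.98]
1.0 [-0.42  0.18  2.    1.86  1.65 -0.61] 0.0 nib [-0.14 -0.24  0.96]
```

Run:
```python
from kin import *
L,a=json.load(open('grip.json')); a=abs(a); json.dump([L,a],open('grip.json','w'))
k,e=fit(); s=state(); q=s['joint_pos']; p,Rc=cmd()
p1,R1=placepose([608,124,111+110],np.radians(60),a,L); R1=R1*Rz(np.pi)
ps=np.array([500,-100,400]); rv=(Rc.inv()*R1).as_rotvec(); print('rot',np.degrees(np.linalg.norm(rv)),p1,plan(p1,R1))
for t in np.linspace(0,1,9):
    Rt=Rc*Rotation.from_rotvec(rv*t); q,e=ik(k,ps+(p1-ps)*t,Rt,q); print(round(t,2),q.round(2),round(e,3),'nib',Rt.apply([np.cos(a),0,-np.sin(a)]).round(2))
```

```text
rot 125.70068094980455 [523.26536881 -22.76468639 269.54856393] [0.2896, 0.4204, -0.4576, -0.2907, 0.3578, 0.5245]
0.0 [-0.26 -0.28  1.6  -0.03  1.54 -1.47] 0.0 nib [-0.94  0.35  0.  ]
0.12 [-0.28 -0.23  1.58  0.12  1.63 -1.29] 0.0 nib [-0.86  0.48  0.15]
0.25 [-0.31 -0.19  1.58  0.28  1.69 -1.11] 0.0 nib [-0.76  0.57  0.32]
0.38 [-0.35 -0.16  1.6   0.45  1.71 -0.93] 0.0 nib [-0.63  0.6   0.49]
0.5 [-0.38 -0.14  1.64  0.62  1.71 -0.75] 0.0 nib [-0.49  0.58  0.66]
0.62 [-0.4  -0.13  1.7   0.8   1.67 -0.59] 0.0 nib [-0.34  0.5   0.8 ]
0.75 [-0.42 -0.13  1.76  0.97  1.61 -0.43] 0.0 nib [-0.21  0.37  0.91]
0.88 [-0.43 -0.14  1.84  1.14  1.53 -0.3 ] 0.0 nib [-0.09  0.2   0.98]
1.0 [-0.42 -0.15  1.93  1.32  1.42 -0.17] 0.0 nib [0. 0. 1.]
```

Emit:
jog_arm --pt "-0.02 0 -0.08 0 0 0" --pt "-0.06 0 -0.2 0 0 0" --pt "-0.1 0 -0.36 0 0 0" --pt "0 0 -0.55 0 0 0" --pt "0.1 0.05 -0.75 0 0 0" --pt "0.126 0.1 -0.95 0 0 0" --pt "0.126 0.1 -0.95 0 0 0" --pt "0.126 0.1 -0.95 0 0 0"

```text
clock: 12.95
position: [500.2, -99.3, 402.4]
orientation: [0.14, 0.174, 0.974, -0.024]
contact_force: [-0.5, -0.1, 0.2]
grip_width: 0.222
grasp_force: 35.0
```

Run:
```python
from kin import *
setcmd([0.126, 0.1, -0.95, 0, 0, 0]); log()
L,a=json.load(open('grip.json'))
p1,R1=placepose([608,124,111+110],np.radians(60),a,L); R1=R1*Rz(np.pi); print(plan(p1,R1))
```

```text
t 12.95 meas-cmd [-0.32  0.55  3.25] rot err deg 0.35 j [-0.254 -0.279  1.594 -0.027  1.543 -1.473] F [-0.5 -0.1  0.2] grip 19.5
[0.1636, 0.3204, 0.4924, -0.2907, 0.3578, 0.5245]
```

Emit:
jog_arm --pt "0 0 0 -0.02 0.024 0.035" --pt "0 0 0 -0.039 0.048 0.07" --pt "0 0 0 -0.058 0.072 0.105" --pt "0 0 0 -0.078 0.095 0.14" --pt "0 0 0 -0.097 0.119 0.175" --pt "0 0 0 -0.116 0.143 0.21" --pt "0 0 0 -0.136 0.167 0.245" --pt "0 0 0 -0.155 0.191 0.28" --pt "0 0 0 -0.174 0.215 0.315" --pt "0 0 0 -0.174 0.215 0.315" --pt "0 0 0 -0.174 0.215 0.315"

```text
clock: 14.05
position: [500.8, -100.6, 396.8]
orientation: [-0.143, 0.56, 0.74, 0.345]
contact_force: [-1.0, -0.3, 0.6]
grip_width: 0.229
grasp_force: 35.0
```

Run:
```python
from kin import *
setcmd([0,0,0, -0.174, 0.215, 0.315]); log()
L,a=json.load(open('grip.json'))
p1,R1=placepose([608,124,111+110],np.radians(60),a,L); R1=R1*Rz(np.pi); print(plan(p1,R1))
```

```text
t 14.05 meas-cmd [ 0.29 -0.8  -2.34] rot err deg 0.15 j [-0.49  -0.136  1.551  0.775  1.845 -0.591] F [-1.  -0.3  0.6] grip 20.1
[-0.1153, -0.0572, 0.5961, -0.1165, 0.1433, 0.2093]
```

Emit:
jog_arm --pt "0 0 0.06 -0.019 0.024 0.035" --pt "-0.02 -0.01 0.12 -0.039 0.048 0.07" --pt "-0.04 -0.02 0.2 -0.058 0.072 0.105" --pt "-0.06 -0.03 0.3 -0.078 0.095 0.14" --pt "-0.08 -0.04 0.4 -0.097 0.119 0.175" --pt "-0.1 -0.05 0.5 -0.116 0.143 0.209" --pt "-0.115 -0.057 0.596 -0.1165 0.1433 0.2093" --pt "-0.115 -0.057 0.596 -0.1165 0.1433 0.2093" --pt "-0.115 -0.057 0.596 -0.1165 0.1433 0.2093" --pt "-0.115 -0.057 0.596 -0.1165 0.1433 0.2093"

```text
clock: 15.05
position: [523.7, -23.2, 271.4]
orientation: [-0.3, 0.691, 0.4, 0.522]
contact_force: [-0.3, -0.2, -0.3]
grip_width: 0.219
grasp_force: 35.0
```

Run:
```python
from kin import *
setcmd([-0.115, -0.057, 0.596, -0.1165, 0.1433, 0.2093]); log()
T=grab('top','top3');S=grab('scene','scene3');W=grab('wrist','w3')
a=cv2.resize(T['pixels'][150:310,180:360],(450,400),interpolation=cv2.INTER_CUBIC); b=cv2.resize(S['pixels'][120:320,330:505],(350,400),interpolation=cv2.INTER_CUBIC)
cv2.imwrite('pics/chk3.png',np.hstack([a,b]))
```

```text
t 15.05 meas-cmd [ 0.43 -0.44  1.72] rot err deg 0.21 j [-0.423 -0.152  1.927  1.315  1.42  -0.174] F [-0.3 -0.2 -0.3] grip 19.3
```

View pics/chk3.png

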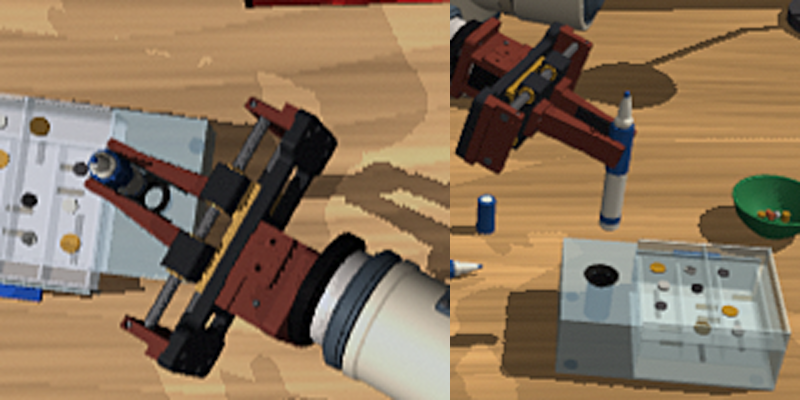

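The marker is held upright, nib up: nib at about (219,216) in the top view and (418,166) in the scene view. The socket is at (406,257) in the scene view, below it. Measuring the lean and the offset with the same two cameras.

Run:
```python
from kin import *
T,S=load('top3'),load('scene3')
def blobs(c,box,am=4):
    x0,y0,x1,y1=box; m=cv2.inRange(cv2.cvtColor(c['pixels'][y0:y1,x0:x1],cv2.COLOR_BGR2HSV),(100,110,40),(130,255,255))
    n,l,st,ce=cv2.connectedComponentsWithStats(m); return [((ce[i]+[x0,y0]).round(1),st[i].tolist()) for i in range(1,n) if st[i,4]>=am]
bT,bS=blobs(T,(208,200,236,230)),blobs(S,(400,155,426,245)); print('T',bT);print('S',bS)
s=state(); L,a=json.load(open('grip.json')); g=s['position']+L*qR(s['orientation']).as_matrix()[:,2]; print('robot grip pt',g)
nibvec=qR(s['orientation']).apply([np.cos(a),0,-np.sin(a)]);print('axis by robot',nibvec)
def proj(c,P):
    v=qR(c['rotation']).inv().apply(np.array(P)-c['origin']); return np.array([c['cx']+c['fx']*v[0]/-v[2],c['cy']-c['fy']*v[1]/-v[2]]).round(1)
for n,d in(('nib',142-2.5-86),('gripmid',0),('ring',17-86),('butt',-86)): P=g+nibvec*d; print(n,P.round(1),'T',proj(T,P),'S',proj(S,P))
```

```text
T [(array([223.8, 217.8]), [8, 10, 13, 14, 41]), (array([216.8, 213.5]), [7, 12, 4, 4, 8])]
S [(array([418.2, 166.8]), [17, 11, 3, 3, 6]), (array([415.5, 193.4]), [8, 26, 14, 27, 162]), (array([409.2, 229.8]), [5, 72, 10, 5, 25])]
robot grip pt [608.50393805 123.36764546 222.52161069]
axis by robot [-0.00246964  0.00159716  0.99999567]
nib [608.4 123.5 276. ] T [217.2 213.9] S [417.4 166.5]
gripmid [608.5 123.4 222.5] T [224.  217.9] S [413.8 193.2]
ring [608.7 123.3 153.5] T [231.5 222.4] S [409.5 224.8]
butt [608.7 123.2 136.5] T [233.1 223.4] S [408.4 232.2]
```

Run:
```python
from kin import *
L,a=json.load(open('grip.json'))
for z in(160,130,116,111,109):
    p1,R1=placepose([608,124,z],np.radians(60),a,L); R1=R1*Rz(np.pi); print(z,plan(p1,R1))
```

```text
160 [-0.235, 0.0, 0.0671, 0.0, 0.0, -0.0]
130 [-0.3503, 0.0, 0.1002, 0.0, 0.0, -0.0]
116 [-0.4041, 0.0, 0.1156, 0.0, 0.0, -0.0]
111 [-0.4234, 0.0, 0.1211, 0.0, 0.0, -0.0]
109 [-0.4311, 0.0, 0.1233, 0.0, 0.0, -0.0]
```

Emit:
jog_arm --pt "-0.06 0 0.017 0 0 0" --pt "-0.12 0 0.034 0 0 0" --pt "-0.18 0 0.051 0 0 0" --pt "-0.22 0 0.063 0 0 0" --pt "-0.235 0 0.067 0 0 0" --pt "-0.235 0 0.067 0 0 0" --pt "-0.235 0 0.067 0 0 0" --pt "-0.235 0 0.067 0 0 0" --pt "-0.235 0 0.067 0 0 0" --pt "-0.235 0 0.067 0 0 0"

```text
clock: 16.2
position: [523.3, -22.8, 209.0]
orientation: [-0.301, 0.691, 0.399, 0.521]
contact_force: [0.4, 0.4, -0.4]
grip_width: 0.223
grasp_force: 35.0
```

Run:
```python
from kin import *
setcmd([-0.235, 0, 0.067, 0, 0, 0]); log()
L,a=json.load(open('grip.json')); s=state(); print('grip pt',s['position']+L*qR(s['orientation']).as_matrix()[:,2])
for z in(130,116,111,109):
    p1,R1=placepose([608,124,z],np.radians(60),a,L); R1=R1*Rz(np.pi); print(z,plan(p1,R1))
```

```text
t 16.2 meas-cmd [0.07 0.02 0.46] rot err deg 0.04 j [-0.423 -0.07   1.973  1.336  1.389 -0.297] F [ 0.4  0.4 -0.4] grip 19.6
grip pt [608.07418709 123.97628958 160.44930529]
130 [-0.1153, 0.0, 0.0332, 0.0, 0.0, -0.0]
116 [-0.1691, 0.0, 0.0486, 0.0, 0.0, -0.0]
111 [-0.1884, 0.0, 0.0541, 0.0, 0.0, -0.0]
109 [-0.1961, 0.0, 0.0563, 0.0, 0.0, -0.0]
```

Emit:
jog_arm --pt "-0.03 0 0.009 0 0 0" --pt "-0.06 0 0.017 0 0 0" --pt "-0.09 0 0.026 0 0 0" --pt "-0.115 0 0.033 0 0 0" --pt "-0.115 0 0.033 0 0 0" --pt "-0.115 0 0.033 0 0 0"

```text
clock: 16.8
position: [523.0, -22.6, 177.6]
orientation: [-0.301, 0.692, 0.399, 0.521]
contact_force: [1.4, 1.5, -2.0]
grip_width: 0.227
grasp_force: 34.9
```

Emit:
jog_arm --pt "-0.02 0 0.006 0 0 0" --pt "-0.04 0 0.0115 0 0 0" --pt "-0.054 0 0.0155 0 0 0" --pt "-0.054 0 0.0155 0 0 0" --pt "-0.054 0 0.0155 0 0 0"

```text
clock: 17.3
position: [523.1, -22.8, 163.9]
orientation: [-0.301, 0.692, 0.399, 0.521]
contact_force: [2.1, 2.1, -2.5]
grip_width: 0.218
grasp_force: 34.9
```

Run:
```python
from kin import *
setcmd([-0.115, 0, 0.033, 0, 0, 0]); setcmd([-0.054, 0, 0.0155, 0, 0, 0]); log()
L,a=json.load(open('grip.json')); s=state(); print('grip pt',s['position']+L*qR(s['orientation']).as_matrix()[:,2],s['contact_force'],s['ft_torque'])
for z in(113,111,109,107):
    p1,R1=placepose([608,124,z],np.radians(60),a,L); R1=R1*Rz(np.pi); print(z,plan(p1,R1))
```

```text
t 17.3 meas-cmd [ -0.16   0.03 -14.74] rot err deg 0.08 j [-0.423  0.005  1.993  1.353  1.367 -0.39 ] F [ 2.1  2.1 -2.5] grip 19.2
t 17.3 meas-cmd [-0.16  0.02 -0.7 ] rot err deg 0.08 j [-0.423  0.005  1.993  1.353  1.367 -0.39 ] F [ 2.1  2.1 -2.5] grip 19.2
grip pt [607.77277564 123.96820783 115.1429356 ] [ 2.12413767  2.11246357 -2.50458795] [-0.50934445  0.08907909 -0.12851453]
113 [-0.0117, 0.0, 0.0034, 0.0, 0.0, -0.0]
111 [-0.0194, 0.0, 0.0056, 0.0, 0.0, -0.0]
109 [-0.0271, 0.0, 0.0078, 0.0, 0.0, -0.0]
107 [-0.0347, 0.0, 0.01, 0.0, 0.0, -0.0]
```

Emit:
jog_arm --pt "-0.012 0 0.0034 0 0 0" --pt "-0.019 0 0.0056 0 0 0" --pt "-0.019 0 0.0056 0 0 0" --pt "-0.019 0 0.0056 0 0 0"

```text
clock: 17.7
position: [523.3, -22.8, 159.6]
orientation: [-0.301, 0.692, 0.399, 0.521]
contact_force: [1.2, 1.2, 0.2]
grip_width: 0.223
grasp_force: 34.9
```

Emit:
jog_arm --pt "-0.004 0 0.0011 0 0 0" --pt "-0.008 0 0.0022 0 0 0" --pt "-0.008 0 0.0022 0 0 0"

```text
clock: 18.0
position: [523.3, -22.8, 157.6]
orientation: [-0.301, 0.692, 0.399, 0.521]
contact_force: [0.7, 1.5, 1.4]
grip_width: 0.219
grasp_force: 34.9
```

Run:
```python
from kin import *
setcmd([-0.019, 0, 0.0056, 0, 0, 0]);setcmd([-0.008, 0, 0.0022, 0, 0, 0])
L,a=json.load(open('grip.json')); s=state(); print('grip pt',s['position']+L*qR(s['orientation']).as_matrix()[:,2],s['contact_force'],s['ft_torque'])
```

```text
t 18.0 meas-cmd [ 0.01 -0.02 -2.06] rot err deg 0.01 j [-0.423  0.018  1.994  1.357  1.364 -0.405] F [0.7 1.5 1.4] grip 19.3
t 18.0 meas-cmd [ 0.02 -0.    0.01] rot err deg 0.01 j [-0.423  0.018  1.994  1.357  1.364 -0.405] F [0.7 1.5 1.4] grip 19.3
grip pt [608.02414943 123.99370511 109.03623059] [0.66512362 1.46660856 1.37524274] [ 0.04541721 -0.10641262 -0.1034336 ]
```

Emit:
jog_arm --pt "-0.004 0 0.0011 0 0 0" --pt "-0.004 0 0.0011 0 0 0" --pt "-0.004 0 0.0011 0 0 0"

```text
clock: 18.3
position: [523.4, -22.8, 157.1]
orientation: [-0.301, 0.691, 0.399, 0.522]
contact_force: [-0.9, 1.6, 5.0]
grip_width: 0.224
grasp_force: 34.9
```

Emit:
jog_arm --pt "-0.004 0 0.0011 0 0 0" --pt "-0.004 0 0.0011 0 0 0" --pt "-0.004 0 0.0011 0 0 0"

```text
clock: 18.6
position: [523.6, -22.8, 156.8]
orientation: [-0.301, 0.691, 0.399, 0.522]
contact_force: [-1.0, 1.4, 8.2]
grip_width: 0.221
grasp_force: 34.9
```

Run:
```python
from kin import *
setcmd([-0.004, 0, 0.0011, 0, 0, 0]);setcmd([-0.004, 0, 0.0011, 0, 0, 0])
S=grab('scene','scene4'); T=grab('top','top4')
def proj(c,P):
    v=qR(c['rotation']).inv().apply(np.array(P)-c['origin']); return np.array([c['cx']+c['fx']*v[0]/-v[2],c['cy']-c['fy']*v[1]/-v[2]]).round(1)
for c,b in((S,(395,190,425,270)),(T,(220,210,250,240))):
    x0,y0,x1,y1=b; m=cv2.inRange(cv2.cvtColor(c['pixels'][y0:y1,x0:x1],cv2.COLOR_BGR2HSV),(100,110,40),(130,255,255))
    n,l,st,ce=cv2.connectedComponentsWithStats(m); print([((ce[i]+[x0,y0]).round(1),st[i].tolist()) for i in range(1,n) if st[i,4]>3])
    print('exp nib full down',proj(c,[608,124,25+139.5]),'5mm high',proj(c,[608,124,30+139.5]))
```

```text
t 18.6 meas-cmd [ 0.34 -0.03  0.32] rot err deg 0.16 j [-0.423  0.021  1.993  1.359  1.365 -0.409] F [-1.   1.4  8.2] grip 19.5
t 18.6 meas-cmd [ 0.34 -0.02  1.35] rot err deg 0.16 j [-0.423  0.021  1.993  1.359  1.365 -0.409] F [-1.   1.4  8.2] grip 19.5
[(array([409.2, 242. ]), [9, 43, 11, 22, 122])]
exp nib full down [410.5 219.8] 5mm high [410.8 217.6]
[(array([235. , 224.9]), [8, 9, 11, 11, 29]), (array([229. , 220.5]), [8, 10, 3, 2, 6])]
exp nib full down [230.  222.1] 5mm high [229.5 221.8]
```

Emit:
jog_arm --pt "0 0 0 0 0 0" --pt "0 0 0 0 0 0" --pt "0 0 0 0 0 0" --pt "0 0 0 0 0 0" --pt "0 0 -0.05 0 0 0" --pt "0 0 -0.15 0 0 0" --pt "0 0 -0.3 0 0 0" --pt "0 0 -0.45 0 0 0" --pt "0 0 -0.6 0 0 0" --pt "0 0 -0.6 0 0 0" --jaw 0.6

```text
clock: 19.7
position: [450.0, -151.2, 198.6]
orientation: [-0.299, 0.692, 0.399, 0.522]
contact_force: [0.4, 0.1, -0.4]
grip_width: 0.6
grasp_force: 0.0
```

Run:
```python
from kin import *
setcmd([0,0,-.6,0,0,0]); log()
S=grab('scene','scene5'); T=grab('top','top5')
a=cv2.resize(T['pixels'][180:340,200:380],(450,400),interpolation=cv2.INTER_CUBIC); b=cv2.resize(S['pixels'][170:330,330:470],(350,400),interpolation=cv2.INTER_CUBIC)
cv2.imwrite('pics/chk5.png',np.hstack([a,b]))
k,e=fit(); q0=state()['joint_pos']; p,R=cmd(); print('fit',np.abs(e).max())
for az in(100,135,170):
    R1=frame([np.cos(np.radians(az)),np.sin(np.radians(az)),0],[0,0,-1]); rv=(R.inv()*R1).as_rotvec(); p1=np.array([426,23,340]); print(az,np.degrees(np.linalg.norm(rv)),plan(p1,R1)); q=q0
    for t in np.linspace(0,1,5): q,e=ik(k,p+(p1-p)*t,R*Rotation.from_rotvec(rv*t),q); print(q.round(2),round(e,3))
```

```text
t 19.7 meas-cmd [-1.11 -3.58  1.83] rot err deg 0.31 j [-0.739 -0.06   1.984  1.235  1.663 -0.402] F [ 0.4  0.1 -0.4] grip 52.8
fit 0.19917289476217093
100 82.74477647815911 [0.6996, -0.4284, 0.3621, 0.1432, -0.3933, -0.19]
[-0.73 -0.06  1.99  1.24  1.66 -0.4 ] 0.0
[-0.61 -0.22  1.97  0.95  1.63 -0.36] 0.0
[-0.45 -0.33  1.93  0.65  1.63 -0.3 ] 0.0
[-0.25 -0.39  1.86  0.33  1.67 -0.24] 0.0
[-0.03 -0.39  1.78  0.    1.75 -0.2 ] 0.0
135 101.3737866511942 [0.6996, -0.4284, 0.3621, 0.2667, -0.3476, -0.3539]
[-0.73 -0.06  1.99  1.24  1.66 -0.4 ] 0.0
[-0.61 -0.18  1.94  0.95  1.7  -0.51] 0.0
[-0.45 -0.28  1.89  0.65  1.72 -0.62] 0.0
[-0.25 -0.35  1.83  0.34  1.74 -0.71] 0.0
[-0.03 -0.39  1.78 -0.    1.75 -0.81] 0.0
170 125.47857940334721 [0.6996, -0.4284, 0.3621, 0.3866, -0.2707, -0.513]
[-0.73 -0.06  1.99  1.24  1.66 -0.4 ] 0.0
[-0.61 -0.13  1.91  0.96  1.78 -0.67] 0.0
[-0.45 -0.22  1.84  0.66  1.83 -0.93] 0.0
[-0.25 -0.31  1.8   0.33  1.81 -1.18] 0.0
[-0.03 -0.39  1.78 -0.    1.75 -1.42] 0.0
```

View pics/chk5.png

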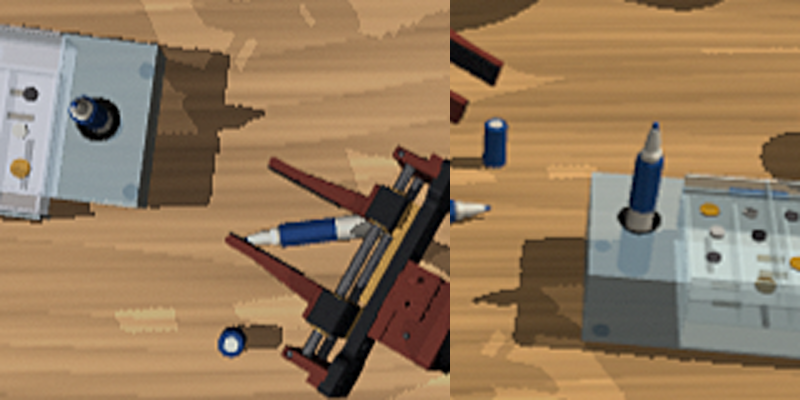

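The marker now stands free in the socket, nib up (scene crop nib (656,125), collar (640,220)), leaning slightly within the bore's play. The cap is untouched at crop (231,341), which is top pixel (292,316). Moving above the cap, tool down.

Emit:
jog_arm --pt "0.15 0 -0.04 0 0 0" --pt "0.3 0 -0.07 0.015 -0.04 -0.02" --pt "0.4 0 -0.05 0.03 -0.08 -0.04" --pt "0.5 -0.1 0.0 0.045 -0.12 -0.06" --pt "0.6 -0.2 0.1 0.06 -0.16 -0.08" --pt "0.7 -0.3 0.2 0.075 -0.2 -0.1" --pt "0.7 -0.428 0.36 0.09 -0.24 -0.12" --pt "0.7 -0.428 0.36 0.105 -0.28 -0.135" --pt "0.7 -0.428 0.36 0.12 -0.32 -0.155" --pt "0.7 -0.428 0.36 0.1432 -0.3933 -0.19" --pt "0.7 -0.428 0.36 0.1432 -0.3933 -0.19" --pt "0.7 -0.428 0.36 0.1432 -0.3933 -0.19"

```text
clock: 21.0
position: [425.8, 24.3, 339.6]
orientation: [-0.0, 0.641, 0.768, -0.001]
contact_force: [-0.5, 1.4, -0.4]
grip_width: 0.603
grasp_force: 0.0
```

Run:
```python
from kin import *
setcmd([0.7, -0.428, 0.36, 0.1432, -0.3933, -0.19]); log()
W=grab('wrist','w6'); T=grab('top','top6')
def proj(c,P):
    v=qR(c['rotation']).inv().apply(np.array(P)-c['origin']); return np.array([c['cx']+c['fx']*v[0]/-v[2],c['cy']-c['fy']*v[1]/-v[2]]).round(1)
print('exp cap top px',proj(W,[427,22,42]),proj(W,[427,22,0]))
S=load('scene5')
hsv=cv2.cvtColor(W['pixels'],cv2.COLOR_BGR2HSV); m=cv2.inRange(hsv,(100,100,40),(130,255,255)); n,l,st,ce=cv2.connectedComponentsWithStats(m)
print([(ce[i].round(1),st[i].tolist()) for i in range(1,n) if st[i,4]>40])
cv2.imwrite('pics/w6.png',W['pixels'])
```

```text
t 21.0 meas-cmd [-0.07  1.79 -0.61] rot err deg 0.28 j [-2.200e-02 -3.900e-01  1.780e+00 -1.000e-03  1.753e+00 -2.020e-01] F [-0.5  1.4 -0.4] grip 53.1
exp cap top px [323.4 239.1] [323.3 228.5]
[(array([510.4,   5.3]), [501, 0, 20, 14, 185]), (array([621.1, 148.7]), [600, 142, 40, 23, 421]), (array([322.8, 236.1]), [312, 226, 23, 22, 212]), (array([387.9, 373.5]), [380, 368, 18, 10, 97]), (array([280.9, 401.2]), [271, 395, 22, 10, 112])]
```

View pics/w6.png

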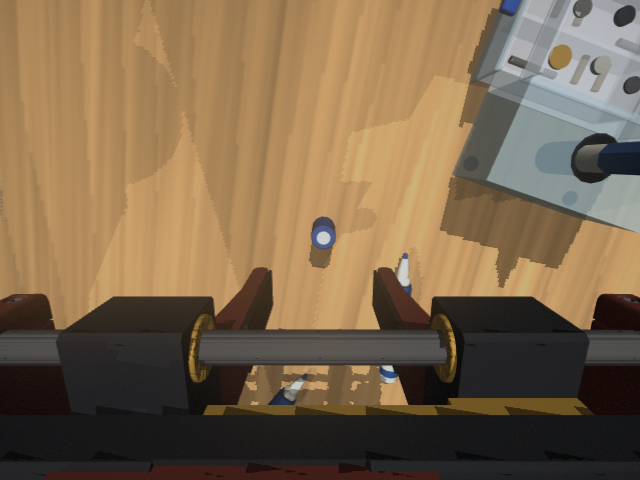

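The wrist view shows the cap's white dot at (323.5,238.5), centred between the fingers, and neighbouring pens clear of the descent.

Run:
```python
from kin import *
W,T,S=load('w6'),load('top0'),load('scene0')
def white(c,box):
    x0,y0,x1,y1=box; h=cv2.cvtColor(c['pixels'][y0:y1,x0:x1],cv2.COLOR_BGR2HSV); m=cv2.inRange(h,(0,0,150),(180,70,255)); n,l,st,ce=cv2.connectedComponentsWithStats(m); i=1+np.argmax(st[1:,4]); return ce[i]+[x0,y0],st[i,4]
w,t=white(W,(308,222,340,250)),white(T,(285,310,300,324)); 
try: s=white(S,(342,213,356,226)); 
except Exception: s=None
print(w,t,s); print('W-T',tri(W,w[0],T,t[0]),'W z42',onz(W,*w[0],42),'T z42',onz(T,*t[0],42))
if s: print('W-S',tri(W,w[0],S,s[0]),onz(S,*s[0],42))
p,R=cmd(); print(plan([426.5,22,225],R),plan([426.5,22,186],R))
```

```text
(array([322.96875, 237.53125]), np.int32(160)) (array([291.92592593, 317.40740741]), np.int32(27)) (array([348.        , 219.15384615]), np.int32(13))
W-T (array([426.64598451,  22.22269939,  37.69467367]), np.float64(0.04490485173202237)) W z42 [426.42975474  23.27576307  42.        ] T z42 [427.09433851  22.04481819  42.        ]
W-S (array([426.43016263,  23.31996217,  42.09418086]), np.float64(0.041822981589820375)) [426.30500122  23.35095447  42.        ]
[-0.0026, 0.0022, 0.461, 0.0, 0.0, 0.0] [-0.0026, 0.0022, 0.617, 0.0, 0.0, 0.0]
```

Emit:
jog_arm --pt "0 0.002 0.15 0 0 0" --pt "0 0.002 0.3 0 0 0" --pt "0 0.002 0.43 0 0 0" --pt "0 0.002 0.5 0 0 0" --pt "0 0.002 0.54 0 0 0" --pt "0 0.002 0.58 0 0 0" --pt "0 0.002 0.6 0 0 0" --pt "0 0.002 0.61 0 0 0" --pt "0 0.002 0.613 0 0 0" --pt "0 0.002 0.613 0 0 0" --pt "0 0.002 0.613 0 0 0"

```text
clock: 22.2
position: [426.6, 22.7, 187.6]
orientation: [0.0, 0.643, 0.766, 0.0]
contact_force: [0.3, -0.3, 0.2]
grip_width: 0.597
grasp_force: 0.0
```

Emit:
jog_arm --pt "0 0 0 0 0 0" --pt "0 0 0 0 0 0" --pt "0 0 0 0 0 0" --pt "0 0 0 0 0 0" --pt "0 0 0 0 0 0" --pt "0 0 0 0 0 0" --pt "0 0 0 0 0 0" --jaw 0 --grip_force 55

```text
clock: 22.9
position: [426.4, 22.6, 187.0]
orientation: [-0.0, 0.643, 0.766, 0.0]
contact_force: [0.4, -0.4, -0.3]
grip_width: 0.244
grasp_force: 55.0
```

Run:
```python
from kin import *
setcmd([0,.002,.613,0,0,0]); log(); s=state(); print(s['position'],s['grasp_force'])
S,T=load('scene5'),load('top5')
def bl(c,box,lo,hi):
    x0,y0,x1,y1=box; m=cv2.inRange(cv2.cvtColor(c['pixels'][y0:y1,x0:x1],cv2.COLOR_BGR2HSV),lo,hi); n,l,st,ce=cv2.connectedComponentsWithStats(m); return [((ce[i]+[x0,y0]).round(2),st[i].tolist()) for i in range(1,n) if st[i,4]>2]
print('S',bl(S,(398,210,422,262),(95,60,40),(135,255,255)));print('T',bl(T,(222,208,252,236),(95,80,40),(135,255,255)))
cv2.imwrite('pics/nib.png',np.hstack([cv2.resize(S['pixels'][210:262,395:425],(345,598),interpolation=cv2.INTER_NEAREST),cv2.resize(T['pixels'][208:248,222:252],(450,598),interpolation=cv2.INTER_NEAREST)]))
```

```text
t 22.9 meas-cmd [ 0.02 -0.    0.02] rot err deg 0.0 j [-0.027 -0.326  2.004  0.     1.464 -0.201] F [ 0.4 -0.4 -0.3] grip 21.5
[426.35911622  22.63390971 187.01869988] 55.00008844770491
S [(array([411.75, 220.  ]), [13, 9, 2, 3, 4]), (array([407.89, 243.78]), [4, 22, 13, 23, 206])]
T [(array([234.3 , 224.84]), [5, 10, 12, 12, 37]), (array([229.17, 221.17]), [6, 12, 3, 3, 6])]
```

View pics/nib.png

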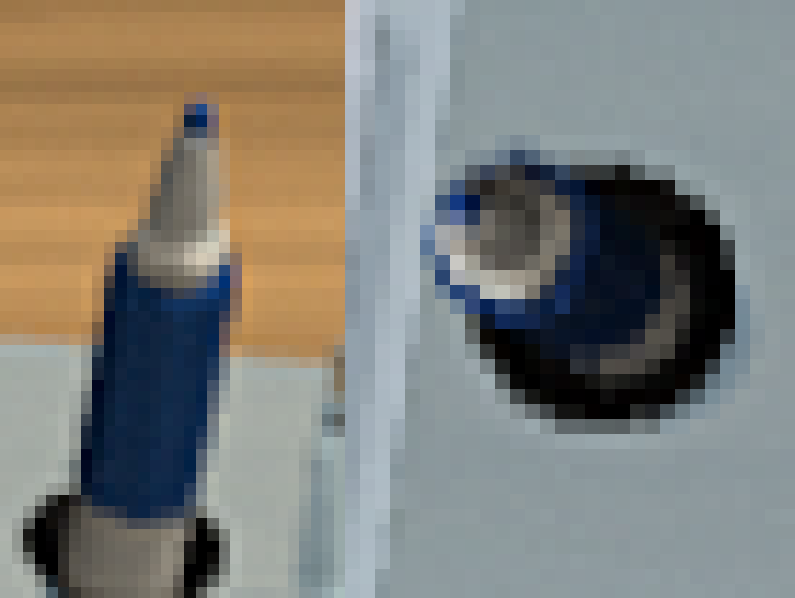

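Run:
```python
from kin import *
S,T,T0,S0=load('scene5'),load('top5'),load('top0'),load('scene0')
N,e=tri(S,(411.75,220),T,(229.17,221.17)); print('nib',N,e,'onplane',onz(S,411.75,220,164.5),onz(T,229.17,221.17,164.5))
print('shoulder S',onz(S,395+170/11.5,210+278/11.5,135)) 
p,R=cmd()
for tgt in([426.4,22.6,400],[520,80,420],[N[0],N[1],400]): print(plan(tgt,R))
```

```text
nib [609.63043482 125.68488707 165.10975122] 0.7962973310462644 onplane [608.68325178 126.31040408 164.5       ] [609.64968162 125.39204472 164.5       ]
shoulder S [612.91813242 125.26855138 135.        ]
[-0.0001, 0.0002, -0.852, 0.0, 0.0, 0.0]
[0.161, 0.4088, -0.932, 0.0, 0.0, 0.0]
[0.2787, 0.7937, -0.8519, 0.0, 0.0, 0.0]
```

Nib triangulates to (609, 126, 165), which fits a marker fully down (164.5). Carrying the cap over it.

Emit:
jog_arm --pt "0 0 -0.15 0 0 0" --pt "0 0 -0.35 0 0 0" --pt "0 0 -0.55 0 0 0" --pt "0 0.05 -0.75 0 0 0" --pt "0.07 0.2 -0.85 0 0 0" --pt "0.14 0.4 -0.852 0 0 0" --pt "0.2 0.57 -0.852 0 0 0" --pt "0.25 0.71 -0.852 0 0 0" --pt "0.277 0.79 -0.852 0 0 0" --pt "0.277 0.79 -0.852 0 0 0" --pt "0.277 0.79 -0.852 0 0 0" --pt "0.277 0.79 -0.852 0 0 0"

```text
clock: 24.1
position: [608.1, 124.6, 400.5]
orientation: [0.0, 0.643, 0.766, 0.0]
contact_force: [-0.3, -0.2, -0.4]
grip_width: 0.239
grasp_force: 55.0
```

Run:
```python
from kin import *
setcmd([0.277, 0.79, -0.852, 0, 0, 0]); log(); p,R=cmd(); print(p,state()['position'])
T,S=grab('top','top7'),grab('scene','scene7')
def proj(c,P):
    v=qR(c['rotation']).inv().apply(np.array(P)-c['origin']); return np.array([c['cx']+c['fx']*v[0]/-v[2],c['cy']-c['fy']*v[1]/-v[2]]).round(1)
x0,y0,x1,y1=390,140,430,230; m=cv2.inRange(cv2.cvtColor(S['pixels'][y0:y1,x0:x1],cv2.COLOR_BGR2HSV),(95,80,40),(135,255,255)); n,l,st,ce=cv2.connectedComponentsWithStats(m); print([((ce[i]+[x0,y0]).round(1),st[i].tolist()) for i in range(1,n) if st[i,4]>2])
P=state()['position']; print('exp cap mouth',proj(S,[P[0],P[1],P[2]-187]),'top',proj(S,[P[0],P[1],P[2]-145]))
for z in(385,360,340,332):print(z,plan([608.7,125.2,z],frame(R.as_matrix()[:,0],[0,0,-1])))
cv2.imwrite('pics/cap7.png',cv2.resize(S['pixels'][130:270,360:460],(428,600),interpolation=cv2.INTER_CUBIC))
```

```text
t 24.1 meas-cmd [-0.71 -0.56  0.44] rot err deg 0.03 j [ 0.147  0.147  1.178 -0.     1.817 -0.027] F [-0.3 -0.2 -0.4] grip 21.1
[608.80399819 125.11581256 400.01486253] [608.08928292 124.55512406 400.45170668]
[(array([411.4, 185.9]), [19, 34, 6, 26, 74]), (array([411.6, 220.2]), [21, 79, 2, 3, 5])]
exp cap mouth [413.8 197.1] top [416.6 176.7]
385 [0.0004, -0.0004, 0.0601, 0.0, -0.0, -0.0]
360 [0.0004, -0.0004, 0.1601, 0.0, -0.0, -0.0]
340 [0.0004, -0.0004, 0.2401, 0.0, -0.0, -0.0]
332 [0.0004, -0.0004, 0.2721, 0.0, -0.0, -0.0]
```

View pics/cap7.png

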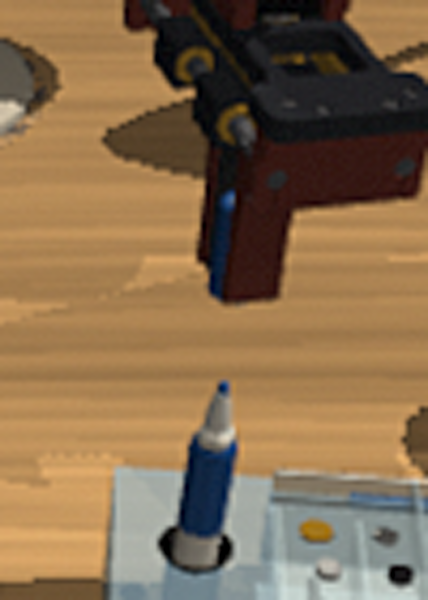

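The cap sits directly over the nib (nib crop (223,388), cap between the fingers at (222,250)). Lowering.

Emit:
jog_arm --pt "0 0 0.06 0 0 0" --pt "0 0 0.1 0 0 0" --pt "0 0 0.14 0 0 0" --pt "0 0 0.17 0 0 0" --pt "0 0 0.2 0 0 0" --pt "0 0 0.22 0 0 0" --pt "0 0 0.24 0 0 0" --pt "0 0 0.24 0 0 0" --pt "0 0 0.24 0 0 0"

```text
clock: 25.1
position: [608.8, 125.1, 340.2]
orientation: [0.0, 0.643, 0.766, 0.0]
contact_force: [0.2, 0.1, 0.4]
grip_width: 0.247
grasp_force: 55.0
```

Emit:
jog_arm --pt "0 0 0.012 0 0 0" --pt "0 0 0.024 0 0 0" --pt "0 0 0.036 0 0 0" --pt "0 0 0.036 0 0 0" --pt "0 0 0.036 0 0 0"

```text
clock: 25.6
position: [608.8, 125.1, 330.8]
orientation: [-0.0, 0.643, 0.766, -0.0]
contact_force: [0.7, 0.7, 0.2]
grip_width: 0.245
grasp_force: 55.0
```

Run:
```python
from kin import *
setcmd([0,0,.24,0,0,0]);setcmd([0,0,.036,0,0,0]); s=state(); print(s['position'],s['ft_torque'],s['grasp_force'])
```

```text
t 25.6 meas-cmd [-0.02 -0.02 -9.18] rot err deg 0.02 j [ 0.148  0.147  1.301  0.     1.694 -0.027] F [0.7 0.7 0.2] grip 21.6
t 25.6 meas-cmd [-0.02 -0.02 -0.18] rot err deg 0.02 j [ 0.148  0.147  1.301  0.     1.694 -0.027] F [0.7 0.7 0.2] grip 21.6
[608.78076539 125.10590616 330.83272314] [-0.0021396  -0.04898213  0.02150622] 54.99994771555066
```

Emit:
jog_arm --pt "0 0 0.006 0 0 0" --pt "0 0 0.012 0 0 0" --pt "0 0 0.012 0 0 0" --grip_force 60

```text
clock: 25.9
position: [608.8, 125.1, 328.3]
orientation: [0.0, 0.643, 0.766, 0.0]
contact_force: [-0.7, -0.7, 0.4]
grip_width: 0.247
grasp_force: 60.0
```

Emit:
jog_arm --pt "0 0 0.006 0 0 0" --pt "0 0 0.006 0 0 0" --pt "0 0 0.006 0 0 0"

```text
clock: 26.2
position: [608.9, 125.2, 327.9]
orientation: [0.001, 0.643, 0.766, 0.001]
contact_force: [-0.4, 0.2, 5.0]
grip_width: 0.245
grasp_force: 60.0
```

Emit:
jog_arm --pt "0 0 0.006 0 0 0" --pt "0 0 0.006 0 0 0" --pt "0 0 0.006 0 0 0"

```text
clock: 26.5
position: [609.0, 125.2, 327.2]
orientation: [0.001, 0.643, 0.766, 0.001]
contact_force: [0.7, 0.1, 7.4]
grip_width: 0.243
grasp_force: 60.0
```

Emit:
jog_arm --pt "0 0 0.008 0 0 0" --pt "0 0 0.008 0 0 0" --pt "0 0 0.008 0 0 0"

```text
clock: 26.8
position: [608.7, 125.1, 322.3]
orientation: [-0.0, 0.643, 0.766, -0.0]
contact_force: [-0.5, -0.3, 0.2]
grip_width: 0.24
grasp_force: 60.0
```

Emit:
jog_arm --pt "0 0 0.008 0 0 0" --pt "0 0 0.008 0 0 0" --pt "0 0 0.008 0 0 0"

```text
clock: 27.1
position: [608.8, 125.1, 321.5]
orientation: [0.0, 0.643, 0.766, 0.0]
contact_force: [-0.8, -1.1, 4.1]
grip_width: 0.247
grasp_force: 60.0
```

Run:
```python
from kin import *
for z in(.012,.006,.006,.008,.008): setcmd([0,0,z,0,0,0])
s=state(); print(s['position'],s['ft_torque'],s['grasp_force'],cmd()[0])
```

```text
t 27.1 meas-cmd [-0.02 -0.03 -6.55] rot err deg 0.03 j [ 0.148  0.148  1.316  0.     1.677 -0.027] F [-0.8 -1.1  4.1] grip 21.7
t 27.1 meas-cmd [-0.02 -0.03 -5.05] rot err deg 0.03 j [ 0.148  0.148  1.316  0.     1.677 -0.027] F [-0.8 -1.1  4.1] grip 21.7
t 27.1 meas-cmd [-0.02 -0.03 -3.55] rot err deg 0.03 j [ 0.148  0.148  1.316  0.     1.677 -0.027] F [-0.8 -1.1  4.1] grip 21.7
t 27.1 meas-cmd [-0.02 -0.03 -1.55] rot err deg 0.03 j [ 0.148  0.148  1.316  0.     1.677 -0.027] F [-0.8 -1.1  4.1] grip 21.7
t 27.1 meas-cmd [-0.02 -0.03  0.45] rot err deg 0.03 j [ 0.148  0.148  1.316  0.     1.677 -0.027] F [-0.8 -1.1  4.1] grip 21.7
[608.79008317 125.10028891 321.46911229] [-0.07795921  0.14923755 -0.02955075] 60.004073535092175 [608.80526046 125.12682836 321.01486331]
```

It clicked: the push fell from 7 N to nothing. Pressing on until it stops dead.

Emit:
jog_arm --pt "0 0 0.004 0 0 0" --pt "0 0 0.008 0 0 0" --pt "0 0 0.008 0 0 0" --pt "0 0 0.008 0 0 0"

```text
clock: 27.5
position: [608.7, 125.1, 321.2]
orientation: [0.001, 0.643, 0.766, 0.001]
contact_force: [-3.4, -0.8, 10.0]
grip_width: 0.248
grasp_force: 60.0
```

Emit:
jog_arm --pt "0 0 0.003 0 0 0" --pt "0 0 0.006 0 0 0" --pt "0 0 0.006 0 0 0" --pt "0 0 0.006 0 0 0"

```text
clock: 27.9
position: [608.7, 125.1, 321.1]
orientation: [0.001, 0.643, 0.766, 0.001]
contact_force: [-4.0, -1.6, 14.7]
grip_width: 0.244
grasp_force: 60.0
```

Emit:
jog_arm --pt "0 0 0.004 0 0 0" --pt "0 0 0.008 0 0 0" --pt "0 0 0.012 0 0 0" --pt "0 0 0.012 0 0 0" --pt "0 0 0.012 0 0 0"

```text
clock: 28.4
position: [608.5, 125.0, 321.0]
orientation: [0.002, 0.643, 0.766, 0.002]
contact_force: [-8.2, -2.4, 24.0]
grip_width: 0.246
grasp_force: 60.0
```

Run:
```python
from kin import *
s=state(); print(s['clock'],s['position'],s['contact_force'],s['ft_torque'],s['grasp_force'],s['grip_width']*88)
S=grab('scene','scene8'); cv2.imwrite('pics/end.png',cv2.resize(S['pixels'][140:290,350:460],(440,600),interpolation=cv2.INTER_CUBIC))
```

```text
28.4 [608.50148838 125.02363185 320.98214377] [-8.22293472 -2.42765954 23.9523677 ] [-0.33909206  1.3927836   0.01457074] 60.04790848586708 21.669283347698077
```

View pics/end.png

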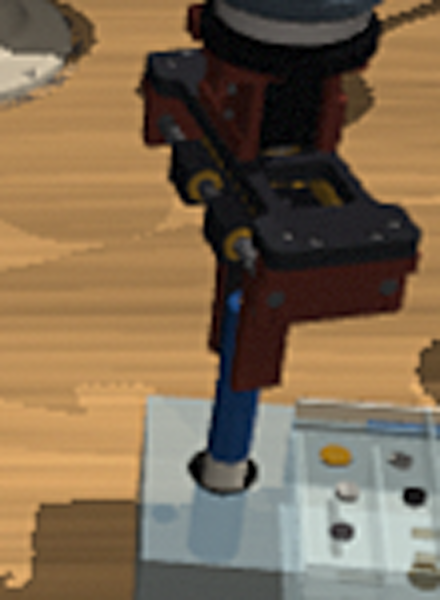

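The end view shows the cap seated on the marker with no neck or shoulder gap (crop about (235,390)), and the marker down in the collar at (222,475). It has stopped dead with a 24 N push, and the cap mouth is at about 134 mm against the 135 mm expected.

```bash
python3 -c "
from h import *
print(order.close_job())"
```

```text
the job is handed in; nothing more can be done
None
```

The marker stands nib up and fully down in the socket, the cap is clicked on and pressed home, and I handed the job in at about 28 s with the gripper still holding the cap and pressing down at about 24 N.

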